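Scrape the tilt tray clean into the tub

TASK

Clear the dried clay off the tilt tray: tip the tray up by its handle as far as it goes, so that its open end dips over the tub, and leave it up. Then take the scraper from its stand and sweep all three clay dabs down the tray and over the open end into the tub, with the blade and not with the fingers, spilling none. Hang the scraper back in its stand and leave the tub and everything else standing where it is.

Things in the scene. Friction and masses are not known exactly. Their poses are not given: they have to be found in the camera images.
- stand: The fixed tilt-tray apparatus: wooden base board 190 x 150 x 16 mm (x = -35 to +155 mm), two aluminium uprights (124 mm apart over their outer faces, 150 mm high) with the tray pivoted between them. Origin on the table straight below the pivot axis, which lies 130 mm above it, parallel to y; z up; x points level from the tray's open end towards its handle end.
- tray (a joint): Tilt of the tray about the pivot, rad. 0: level, resting on its rest posts; grows as the handle end is lifted and the open end dips; hard stop at 0.60. The pivot is stiff (about 1.2 N m of friction): the tray stays at any angle where it is left, and it takes about 8 to 10 N at the handle to lift it.
- tray_handle (a point): Middle of the round steel bar of the tray's U-shaped handle, 12 mm thick, 80 mm long, parallel to the pivot axis; 165 mm from the pivot axis along the tray and 20 mm above it with the tray level. Gap between bar and end wall 44 mm. With the tray fully up the bar's top is about 245 mm above the table: carry the scraper over or around it. Axes as at tray_floor.
- tray_floor (a point): Point on the upper face of the steel tray floor, in mid-width, straight over the pivot axis (12 mm above it with the tray level). Axes of the tray: x up along the tray towards the handle end, y along the pivot, z out of the floor. The floor is flat, 86 mm wide between side walls 20 mm high and 3 mm thick, and runs from x = -75 mm (open end, no wall) to x = +112 mm (inner face of the end wall).
- tray_spout (a point): Middle of the open end's edge of the tray floor, upper face, 75 mm before tray_floor. With the tray fully up it lies about 98 mm above the table, over the tub.
- dab0_mid (a point): Dab of dried, hard clay, a rounded lump 34 x 26 x 14 mm, 30 g or so; point 7 mm above its underside. It clings (friction about 1.5): it stays put on the tilted tray and slides only while pushed. At the start the dabs, edges included, lie between 68 mm before and 84 mm behind tray_floor along the tray, so 25 mm of floor below the end wall is free for the blade.
- dab1_mid (a point): Second dab, round, 35 mm across and 14 mm high; as dab0_mid.
- dab2_mid (a point): Third dab, round, 33 mm across and 16 mm high; as dab0_mid.
- tub_rim (a point): Centre of the mouth of the open white plastic tub that stands loose on the table under the tray's open end. Tub 120 mm across outside at the rim, 114 mm inside, 72 mm high; this point is 72 mm above the table.
- scraper_grip (a point): Centre of the black grip of the wide scraper: grip bar 118 mm long (y), 20 mm thick (x), 32 mm high (z). Below it hangs a flat steel blade, 74 mm wide (y) and 3 mm thick (x), whose straight edge lies 80 mm below this point along -z. Mass about 0.17 kg. At the start it hangs blade down in its stand, the underside of the grip resting on the stand's two posts.
- rack_seat (a point): The fixed scraper stand, in one of two places: grey base 60 x 140 x 10 mm, two posts 44 mm (x) by 18 mm (y), flat tops 76 mm above the table, 90 mm clear between them. This point lies midway between the post tops at their height; z up, y from post to post. With the scraper in place the grip centre is 16 mm above this point and the axes match (either way round).
- pen_pot: Bystander: dark metal pen pot with pens, 72 mm across, pens up to 155 mm high, loose; stands on the other side from the scraper stand. Origin at its underside.
- calculator: Bystander: desk calculator 165 x 85 x 17 mm, loose.
- spoon_beaker: Bystander: small glass beaker with a plastic spoon standing in it, 58 mm across, 140 mm high with the spoon, loose.
- tape_roll: Bystander: roll of paper tape, 90 mm across, 24 mm high, loose.
- ruler: Bystander: wooden ruler 210 x 32 x 4 mm, loose.
- marker: Bystander: marker pen 137 mm long, loose.
- coil: Bystander: copper coil on a wooden foot, 70 x 50 x 52 mm, loose.

How it is judged:
By the outcome, as a careful person would: the job done as asked, in the order asked, and still so for the second after the job is handed in, with the robot touching nothing.
It also fails if it takes over 69 s, if anything falls off the work surface, if the arm or the gripper's body presses on something with over 40 N, if the wrist force passes 120 N, or if a joint passes its speed limit or range.

ROBOT

A 6-joint arm with a two-finger parallel gripper is mounted at the origin on the work surface. World frame = base frame: x ahead of the robot, y to its left, z up, the work surface at z = 0. Lengths are in m, angles in rad, forces in N, time in s.
With the tool pointing down it reaches from about 0.325 to 0.875 m from the base axis. Payload 4.4 kg.
Tool frame: the origin (TCP) lies between the finger pads; the fingertips stand 22 mm ahead of it and the grasp point (between the pads) lies 3 mm ahead of it (robot.tcp_to_tips is the distance from the TCP to the fingertips, in m); z points along the fingers, x is the direction in which the jaws open and shut, and the axes are right-handed (so a half turn about z gives the same grasp; the last joint's range is limited). The gripper opens to 85 mm and grips with 20 to 120 N. Pads are 22 mm wide; open, the fingers measure 114 mm over their backs; the gripper's body (76 mm by 85 mm) begins 54 mm behind the grasp point. The pads swing forward as they close: fully open they stand 13 mm farther back than shut.
Start: joints at [0.96, 0.207, 1.542, -0, 1.393, -0.15], TCP at [0.256, 0.515, 0.253] pointing down, gripper open.
Joint ranges: [-2.73, 2.73], [-0.86, 2.22], [0.23, 2.46], [-1.11, 4.25], [0.08, 2.63], [-2.82, 2.82]. Speed limits (rad/s): [2.79, 2.79, 3.14, 3.14, 3.14, 3.14].

INTERFACE

Orientations are given as a unit quaternion [x, y, z, w].
In Python, from cell import robot, vision gives the robot as it stands. The module is installed in compiled form; this text tells all that it offers.
- The arm moves only by the shell command python3 -m creep 'ROWS'. ROWS is a JSON object of lists of equal length, an entry for each row: "twist": the turn, a rotation vector about the tool's x, y, z in degrees, a list of three; "xyz": the shift along the tool's x, y, z in m, a list of three; "claw": the closure in counts, from 0 (fully open) to 255 (shut). A call has 1 to 8 rows; each row shifts and turns the commanded pose from where the row before left it, along the tool's axes as they then stand; what a row does not reach is not made up. A row lasts 1/8 s, in which the tool goes at most 62.5 mm and 10.7 degrees, less where a joint would pass 70% of its speed; a pose out of reach is approached as far as the arm can. A call with a gripper value outside its range is refused whole. The fingers move at their own pace and stop on an object; the grip force is fixed at half the most. Time passes only in rows, so rows that do not move let the fingers close. It gives the time, the measured TCP pose, the force and the opening at its end, in the units of the state.
- robot.sense(): the state, without advancing time (a new reading comes with each control period).
- vision.capture(name): name is "side" or "top"; returns the picture (480x640x3 uint8, blue, green, red); there is no depth.
- vision.camera_info(name): a dict with "fx", "fy", "cx", "cy" (pixels), "position" and "orientation" of the camera in the world. Camera axes: x right, y down, z forward; pixel columns grow to the right and rows downward; lengths in m; the calibration is good to about 2 mm. A picture is of the moment at which its call begins. camera_info takes no time and is no camera call.
- robot.job_done(): hands the job in, once; it reports no verdict.
The state is a dict: "t": time; "joints": joint angles; "joint_velocities": joint speeds; "tau": joint torques, N m; "position": TCP position; "ee_rot": TCP orientation; "contact_force": force on the tool from outside, world axes, zero at the start; "moment": the same for the moment, N m; "grip_width": finger opening in m.
Only numpy, scipy, OpenCV 4.12 (cv2) and the standard library are available. Lean on these libraries where they do the work, as an engineer would, in place of code of your own. Each camera call takes 0.05 s, during which the arm holds its last target.

## Working session

There is one attempt and no reset: what is moved stays moved. The work goes in short steps, Python scripts to look and compute and a shell command to move; the robot and the scene stay as the last step left them, time stands still between calls to the robot, and variables do not carry over. Pictures are saved under pics/ and viewed, and the job is handed in when it is done.

```bash
mkdir -p pics; cat > h.py <<'E'
import numpy as np, cv2
from cell import robot, vision
from scipy.spatial.transform import Rotation as R
def cam(n):
    i=vision.camera_info(n); return i
def ray(n,u,v):
    i=cam(n); d=np.array([(u-i['cx'])/i['fx'],(v-i['cy'])/i['fy'],1.])
    return np.array(i['position']), R.from_quat(i['orientation']).apply(d)
def onz(n,u,v,z):
    p,d=ray(n,u,v); return p+d*(z-p[2])/d[2]
def proj(n,P):
    i=cam(n); q=R.from_quat(i['orientation']).inv().apply(np.array(P)-np.array(i['position']))
    return np.array([i['fx']*q[0]/q[2]+i['cx'], i['fy']*q[1]/q[2]+i['cy']])
def two(u1,v1,u2,v2):
    p,d=ray('side',u1,v1); q,e=ray('top',u2,v2); d=d/np.linalg.norm(d);e=e/np.linalg.norm(e)
    A=np.stack([d,-e],1); s=np.linalg.lstsq(A,q-p,rcond=None)[0]
    a=p+s[0]*d;b=q+s[1]*e; return (a+b)/2,np.linalg.norm(a-b)
E
python3 - <<'E'
from h import *
for n in('side','top'):
    cv2.imwrite(f'pics/{n}0.png',vision.capture(n)); print(n,cam(n))
print(robot.sense())
E
```

```text
side {'fx': 441.8055728394177, 'fy': 441.8055728394177, 'cx': 319.09803782700254, 'cy': 238.8058475228739, 'position': array([ 0.39506901, -0.72474727,  0.57257856]), 'orientation': array([ 0.85952846, -0.10968572,  0.06777799, -0.49455638])}
top {'fx': 456.0209594100556, 'fy': 456.0209594100556, 'cx': 314.6565649817127, 'cy': 236.7637970785913, 'position': array([0.50948972, 0.05827686, 0.9849266 ]), 'orientation': array([-0.70457483,  0.70729979, -0.04260654,  0.03854862])}
{'t': 0.1, 'joints': array([ 9.59492475e-01,  2.07372723e-01,  1.54279811e+00, -1.78480726e-05,
        1.39349895e+00, -1.50516468e-01]), 'joint_velocities': array([-2.35183144e-03, -1.20552019e-04, -2.37805303e-03, -7.34063692e-04,
        3.77692952e-03, -2.57823681e-05]), 'tau': array([-1.25588707e-03, -3.84094191e+01, -2.92549253e+01, -2.25568488e-04,
        4.90959545e-03, -2.21111355e-05]), 'position': array([0.2553327 , 0.51449474, 0.25222644]), 'ee_rot': array([ 8.49896791e-01,  5.26948162e-01, -9.51302775e-04,  4.16800022e-04]), 'contact_force': array([-0.12705084,  0.26334143,  0.02589914]), 'moment': array([ 0.00992402, -0.00643077, -0.0008246 ]), 'grip_width': 0.08532342207474093}
```

View pics/side0.png

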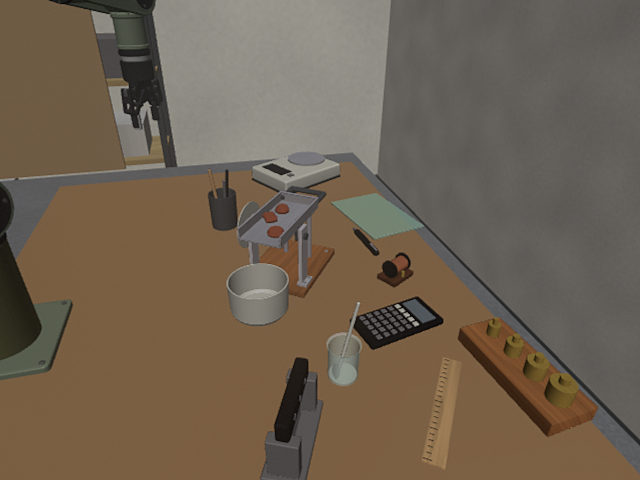

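View pics/top0.png

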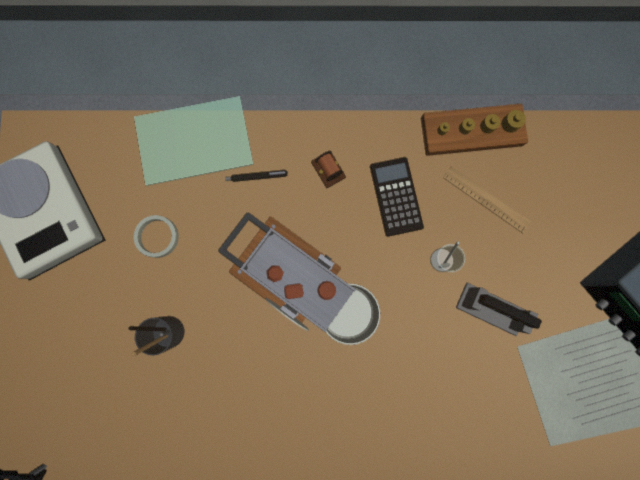

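The side and top views show the tray (top ~(300,270)), tub (350,314), scraper stand (500,308), and pen pot (158,335). I'll zoom in for measurement.

```bash
python3 - <<'E'
import cv2
t=cv2.imread('pics/top0.png'); s=cv2.imread('pics/side0.png')
g=lambda im: cv2.convertScaleAbs(im,alpha=1.6,beta=15)
cv2.imwrite('pics/t1.png',g(cv2.resize(t[200:350,210:400],None,fx=4,fy=4,interpolation=cv2.INTER_CUBIC)))
cv2.imwrite('pics/t2.png',g(cv2.resize(t[270:350,440:560],None,fx=6,fy=6,interpolation=cv2.INTER_CUBIC)))
cv2.imwrite('pics/s1.png',g(cv2.resize(s[180:330,210:350],None,fx=4,fy=4,interpolation=cv2.INTER_CUBIC)))
cv2.imwrite('pics/s2.png',g(cv2.resize(s[340:480,240:360],None,fx=4,fy=4,interpolation=cv2.INTER_CUBIC)))
E
```

```text
(no output)
```

View pics/t1.png

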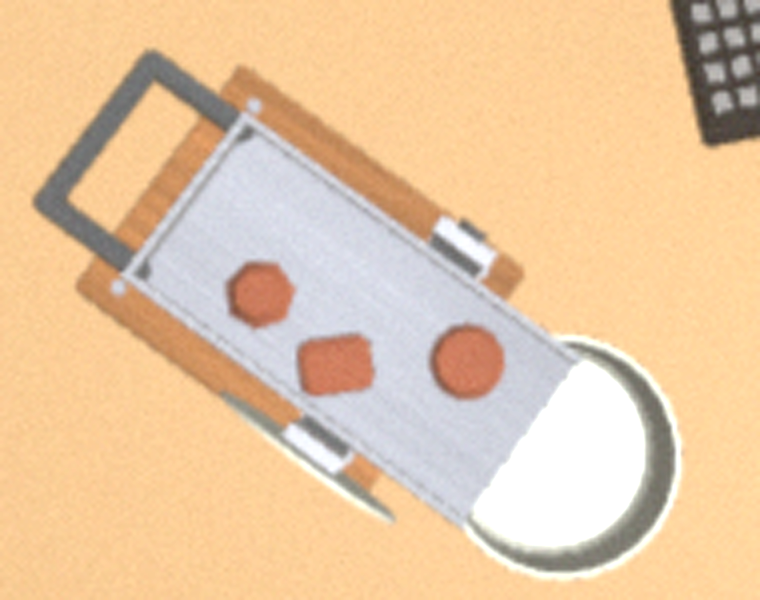

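View pics/t2.png

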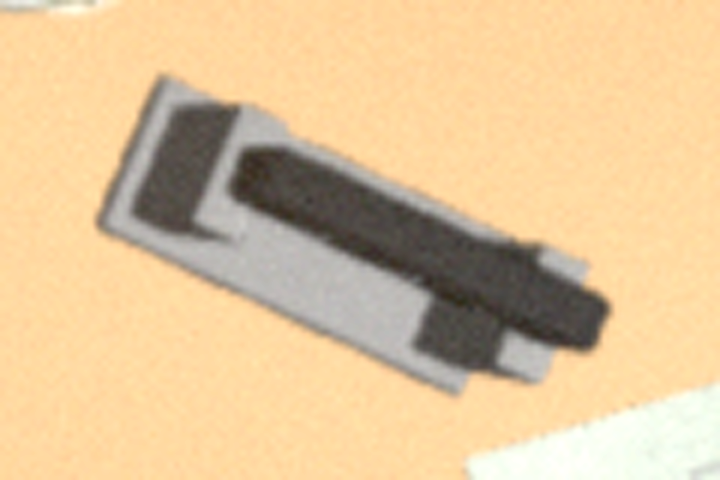

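View pics/s1.png

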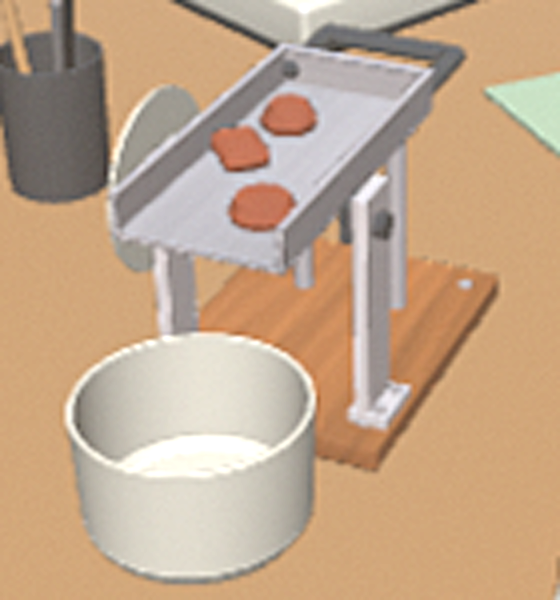

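View pics/s2.png

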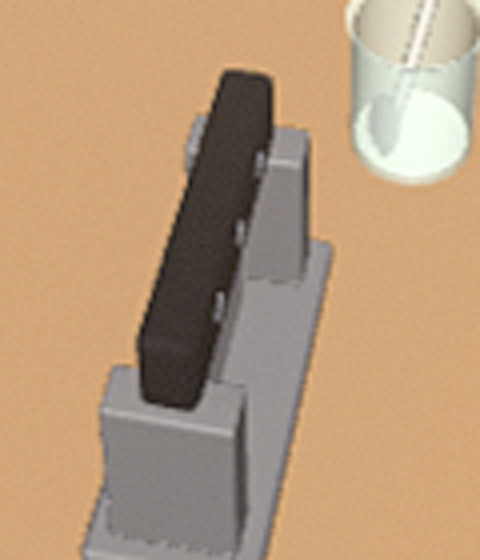

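```bash
cat >> h.py <<'E'
def t1(x,y): return (210+(x+.5)/4-.5, 200+(y+.5)/4-.5)
def t2(x,y): return (440+(x+.5)/6-.5, 270+(y+.5)/6-.5)
def s1(x,y): return (210+(x+.5)/4-.5, 180+(y+.5)/4-.5)
def s2(x,y): return (240+(x+.5)/4-.5, 340+(y+.5)/4-.5)
E
python3 - <<'E'
from h import *
np.set_printoptions(precision=4,suppress=True)
P=lambda x,y,z: onz('top',*t1(x,y),z)
A=P(152,50,.15);B=P(37,200,.15);print('handle outer len',np.linalg.norm(A-B))
H=P(103,131,.150);S=P(525,438,.142);E1=P(248,118,.162);E2=P(130,272,.162)
S1=P(580,362,.142);S2=P(467,522,.142)
print('H',H,'S',S,'H-S dist (240)',np.linalg.norm((H-S)[:2]),'yaw',np.degrees(np.arctan2(*(H-S)[[1,0]])))
print('end corners',E1,E2,np.linalg.norm(E1-E2),'spout w',np.linalg.norm(S1-S2),(S1+S2)/2,'E-S',np.linalg.norm(((E1+E2)/2-S)[:2]))
print('bar yaw',np.degrees(np.arctan2(*(A-B)[[1,0]])))
for n,p in dict(d_up=(260,293),d_mid=(335,364),d_low=(467,361)).items(): print(n,P(*p,.153))
# two-view checks: spout corners, handle bar corners
print('spoutR',two(*s1(279,270),*t1(580,362)),'spoutL',two(*s1(116,232),*t1(470,519)))
print('handle corner outer',two(*s1(465,45),*t1(152,50)))
# tub by mask in top: circle
im=cv2.imread('pics/top0.png')
print('tub rim', [P(x,y,.072) for x,y in((680,460),(565,578),(615,345))])
G=[onz('top',*t2(*p),.108) for p in((240,150),(235,200),(608,300),(590,350))]
print('grip corners',G,np.mean(G,0)); 
a=(G[0]+G[1])/2;b=(G[2]+G[3])/2;print('len',np.linalg.norm(a-b),'yaw',np.degrees(np.arctan2(*(b-a)[[1,0]])))
print('grip two', two(*s2(248,72),*t2(240,150)), two(*s2(150,345),*t2(600,320)))
# rack base
C=[onz('top',*t2(*p),.010) for p in((163,75),(100,228),(460,395))]; print('base',C,np.linalg.norm(C[0]-C[1]),np.linalg.norm(C[1]-C[2]),(C[0]+C[2])/2)
E
```

```text
handle outer len 0.08672589573521199
H [0.6144 0.1994 0.15  ] S [0.4734 0.0059 0.142 ] H-S dist (240) 0.23947234745925924 yaw 53.913840388731145
end corners [0.6187 0.1316 0.162 ] [0.5489 0.1842 0.162 ] 0.08738180392514816 spout w 0.08906485610554822 [0.4718 0.0064 0.142 ] E-S 0.1878819573312323
bar yaw -36.700626035866584
d_up [0.5396 0.1264 0.153 ]
d_mid [0.5074 0.0923 0.153 ]
d_low [0.5085 0.0325 0.153 ]
spoutR (array([ 0.5078, -0.0198,  0.142 ]), np.float64(3.0689731361285725e-05)) spoutL (array([0.4372, 0.0313, 0.1439]), np.float64(4.051983875148183e-05))
handle corner outer (array([0.6519, 0.1761, 0.1572]), np.float64(0.0018800716252947017))
tub rim [array([ 0.4593, -0.075 ,  0.072 ]), array([ 0.4024, -0.0174,  0.072 ]), array([ 0.516 , -0.0438,  0.072 ])]
grip corners [array([ 0.4982, -0.2618,  0.108 ]), array([ 0.4825, -0.2595,  0.108 ]), array([ 0.4506, -0.3765,  0.108 ]), array([ 0.435 , -0.3698,  0.108 ])] [ 0.4666 -0.3169  0.108 ]
len 0.12213999569547655 yaw -112.90601995416525
grip two (array([ 0.4963, -0.2646,  0.0993]), np.float64(0.0038263159288885536)) (array([ 0.4416, -0.3742,  0.1061]), np.float64(0.005329298676849423))
base [array([ 0.5235, -0.2714,  0.01  ]), array([ 0.4699, -0.2468,  0.01  ]), array([ 0.4114, -0.371 ,  0.01  ])] 0.059001128654549914 0.13727179182534846 [ 0.4675 -0.3212  0.01  ]
```

```bash
cat >> h.py <<'E'
PSI=np.radians(53.7); U=np.array([np.cos(PSI),np.sin(PSI),0]); O=np.array([.517,.0664,.130]); Z=np.array([0,0,1.])
def frame(psi_deg,th=0.):   # tool x along yaw psi, raised by th; tool z = -normal
    p=np.radians(psi_deg); u=np.array([np.cos(p),np.sin(p),0]); x=u*np.cos(th)+Z*np.sin(th); n=Z*np.cos(th)-u*np.sin(th)
    return R.from_matrix(np.stack([x,np.cross(-n,x),-n],1))
def tray(x,y,z,th):  # tray coords rel. pivot (z above pivot)
    n=Z*np.cos(th)-U*np.sin(th); xx=U*np.cos(th)+Z*np.sin(th); return O+xx*x+n*z+np.cross(n,xx)*y
def plan(ps,Rs,n,start=None):
    s=robot.sense(); p0=np.array(s['position']);R0=R.from_quat(s['ee_rot'])
    if start: p0,R0=start
    rv=(R0.inv()*Rs).as_rotvec(); 
    print('dist',np.linalg.norm(ps-p0),'ang',np.degrees(np.linalg.norm(rv)))
    tw=np.round(np.degrees(rv)/n,2); xs=[]
    Rc=R0;pc=p0.copy()
    for k in range(1,n+1):
        d=np.round(Rc.inv().apply(p0+(ps-p0)*k/n-pc),4); xs.append(d.tolist()); pc=pc+Rc.apply(d); Rc=Rc*R.from_rotvec(np.radians(tw))
    print('twist',tw.tolist());print('xyz',xs)
E
python3 - <<'E'
from h import *
plan(np.array([.6150,.1995,.27]),frame(53.7),8)
g=lambda *a: onz('top',*a)
print('beaker',g(445,258,0.0),'pot',g(158,335,.05))
# tub: circle through rim points
P=lambda x,y: onz('top',*t1(x,y),.072)
pts=np.array([P(*q)[:2] for q in((680,460),(660,520),(565,578),(500,555),(640,370),(600,342))])
A=np.c_[2*pts,np.ones(len(pts))];c=np.linalg.lstsq(A,(pts**2).sum(1),rcond=None)[0]; print('tub c',c[:2],'r',np.sqrt(c[2]+c[:2]@c[:2]),'spout up',tray(-.075,0,.012,.6))
E
```

```text
dist 0.47843301526385834 ang 9.899722737912322
twist [-0.0, 0.01, 1.24]
xyz [[-0.0153, 0.0578, -0.0022], [-0.014, 0.0581, -0.0022], [-0.0128, 0.0584, -0.0022], [-0.0115, 0.0586, -0.0022], [-0.0102, 0.0589, -0.0023], [-0.009, 0.0591, -0.0022], [-0.0076, 0.0592, -0.0022], [-0.0064, 0.0595, -0.0022]]
beaker [ 0.57578101 -0.2297533   0.        ] pot [0.41966551 0.3683946  0.05      ]
tub c [ 0.46188502 -0.01653767] r 0.05824035388363531 spout up [0.47634297 0.01105217 0.09755584]
```

```bash
python3 -m creep '{"twist":[[0,0,1.24],[0,0,1.24],[0,0,1.24],[0,0,1.24],[0,0,1.24],[0,0,1.24],[0,0,1.24],[0,0,1.24]],"xyz":[[-0.015,0.058,-0.002],[-0.014,0.058,-0.002],[-0.013,0.058,-0.002],[-0.0115,0.0585,-0.002],[-0.010,0.059,-0.002],[-0.009,0.059,-0.002],[-0.0075,0.059,-0.002],[-0.0065,0.0595,-0.002]],"claw":[130,130,130,130,130,130,130,130]}'
python3 -m creep '{"twist":[[0,0,0]],"xyz":[[0,0,0]],"claw":[130]}'
python3 - <<'E'
from h import *
plan(np.array([.6147,.1995,.152]),frame(53.7),4)
E
```

```text
t: 1.1
position: [0.616, 0.1991, 0.2687]
ee_rot: [0.892, 0.451, -0.0, -0.0]
contact_force: [0.5, -0.1, 0.1]
grip_width: 0.0417
t: 1.23
position: [0.6176, 0.1967, 0.2682]
ee_rot: [0.894, 0.449, -0.0, 0.0]
contact_force: [-0.7, 0.5, -0.1]
grip_width: 0.0416
dist 0.11630385967203813 ang 0.3678578017393417
twist [0.01, 0.01, -0.09]
xyz [[0.0002, -0.001, 0.0291], [0.0001, -0.001, 0.029], [0.0002, -0.001, 0.0291], [0.0001, -0.001, 0.029]]
```

```bash
python3 -m creep '{"twist":[[0,0,-0.1],[0,0,-0.1],[0,0,-0.1],[0,0,-0.1],[0,0,0]],"xyz":[[0,-0.001,0.029],[0,-0.001,0.029],[0,-0.001,0.029],[0,-0.001,0.029],[0,0,0]],"claw":[130,130,130,130,130]}'
python3 - <<'E'
from h import *
t=vision.capture('top');s=vision.capture('side')
g=lambda im: cv2.convertScaleAbs(im,alpha=1.6,beta=15)
a=cv2.resize(t[190:290,200:300],(400,400),interpolation=3);b=cv2.resize(s[130:240,230:340],(400,400),interpolation=3)
cv2.imwrite('pics/a1.png',g(np.hstack([a,b])));plan(np.array([.6147,.1995,.152]),frame(53.7),1)
E
```

```text
t: 1.85
position: [0.6083, 0.2033, 0.1495]
ee_rot: [0.89, 0.455, -0.004, -0.001]
contact_force: [0.2, -0.7, 0.1]
grip_width: 0.0419
dist 0.005422033013232713 ang 0.4225953379918237
twist [-0.01, 0.0, 0.42]
xyz [[-0.0014, 0.005, 0.0016]]
```

View pics/a1.png

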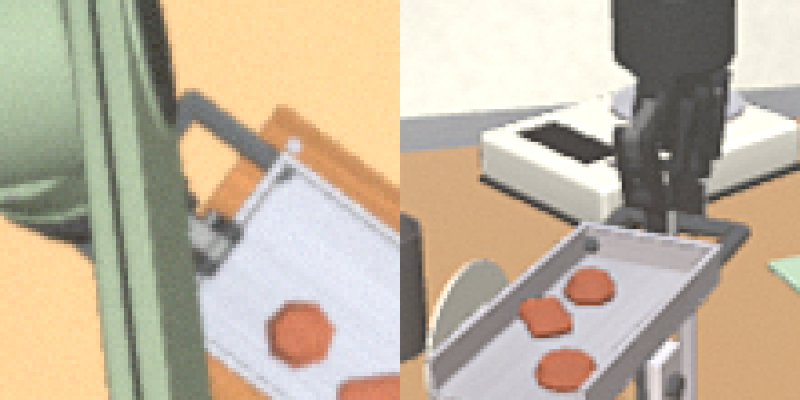

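The fingers straddle the bar's left-middle, with the inner finger between bar and end wall. Closing.

```bash
python3 -m creep '{"twist":[[0,0,0.2],[0,0,0.2],[0,0,0],[0,0,0],[0,0,0]],"xyz":[[-0.001,0.004,0],[0,0,0],[0,0,0],[0,0,0],[0,0,0]],"claw":[130,130,255,255,255]}'
python3 - <<'E'
from h import *
s=robot.sense();print(s['position'],s['grip_width'],R.from_quat(s['ee_rot']).as_matrix()[:,0],s['contact_force'])
# relative to bar
print('bar',tray(.165,0,.020,0))
p=s['position'];Rc=R.from_quat(s['ee_rot'])
# rigid rotation about pivot axis by th: axis dir
ax=-np.cross(Z,U)
n=8;th=.60
M=lambda a:R.from_rotvec(ax*a)
pc=np.array(p);
for k in range(1,n+1):
    pk=O+M(th*k/n).apply(p-O); d=Rc.inv().apply(pk-pc); Rn=M(th*k/n)*R.from_quat(s['ee_rot'])
    print(np.round(d,4),np.round(np.degrees((Rc.inv()*Rn).as_rotvec()),2)); pc=pk;Rc=Rn
E
```

```text
t: 2.58
position: [0.6145, 0.1996, 0.1539]
ee_rot: [0.892, 0.451, 0.0, 0.0]
contact_force: [-1.3, -1.7, 2.1]
grip_width: 0.0102
[0.61452478 0.19956858 0.1538834 ] 0.010197245661338833 [ 5.92354924e-01  8.05677126e-01 -1.15226502e-04] [-1.28478159 -1.70449069  2.14747988]
bar [0.61468217 0.19937817 0.15      ]
[-0.0023  0.     -0.0123] [0.  4.3 0. ]
[-0.0023  0.     -0.0123] [0.  4.3 0. ]
[-0.0023  0.     -0.0123] [0.  4.3 0. ]
[-0.0023  0.     -0.0123] [0.  4.3 0. ]
[-0.0023  0.     -0.0123] [0.  4.3 0. ]
[-0.0023  0.     -0.0123] [0.  4.3 0. ]
[-0.0023  0.     -0.0123] [0.  4.3 0. ]
[-0.0023  0.     -0.0123] [0.  4.3 0. ]
```

```bash
python3 -m creep '{"twist":[[0,2.15,0],[0,2.15,0],[0,2.15,0],[0,2.15,0],[0,2.15,0],[0,2.15,0],[0,2.15,0],[0,2.15,0]],"xyz":[[-0.0012,0,-0.0062],[-0.0012,0,-0.0062],[-0.0012,0,-0.0062],[-0.0012,0,-0.0062],[-0.0012,0,-0.0062],[-0.0012,0,-0.0062],[-0.0012,0,-0.0062],[-0.0012,0,-0.0062]],"claw":[255,255,255,255,255,255,255,255]}'
cat > st.py <<'E'
from h import *
s=robot.sense();p=s['position'];d=p-O
print('t',s['t'],p,'u',d@U,'lat',d@np.cross(Z,U),'z',d[2],'ang from pos',np.arctan2(d[2],d@U)-np.arctan2(.0239,.165),'tool tilt',np.arcsin(R.from_quat(s['ee_rot']).as_matrix()[2,0]),'F',s['contact_force'],s['grip_width'])
E
python3 st.py
```

```text
t: 3.58
position: [0.606, 0.1879, 0.2014]
ee_rot: [0.882, 0.446, 0.136, -0.068]
contact_force: [7.2, 4.7, -6.4]
grip_width: 0.01
t 3.575 [0.60595084 0.18792883 0.20141807] u 0.15060359285235794 lat 0.00025867625625255504 z 0.07141806527560385 ang from pos 0.2989573653958319 tool tilt 0.3064511680168685 F [ 7.19233867  4.72328725 -6.39300464] 0.009977776709425026
```

```bash
python3 -m creep '{"twist":[[0,2.15,0],[0,2.15,0],[0,2.15,0],[0,2.15,0],[0,2.15,0],[0,2.15,0],[0,2.15,0],[0,1.9,0]],"xyz":[[-0.0012,0,-0.0062],[-0.0012,0,-0.0062],[-0.0012,0,-0.0062],[-0.0012,0,-0.0062],[-0.0012,0,-0.0062],[-0.0012,0,-0.0062],[-0.0012,0,-0.0062],[-0.0012,0,-0.0062]],"claw":[255,255,255,255,255,255,255,255]}'
python3 st.py
python3 - <<'E'
from h import *
s=vision.capture('side');cv2.imwrite('pics/a2.png',cv2.convertScaleAbs(cv2.resize(s[100:340,200:360],None,fx=3,fy=2.5,interpolation=3)[:600],alpha=1.6,beta=15))
E
```

```text
t: 4.58
position: [0.589, 0.165, 0.2433]
ee_rot: [0.852, 0.43, 0.266, -0.134]
contact_force: [39.3, 33.7, -36.4]
grip_width: 0.0099
t 4.575 [0.58903878 0.16504108 0.24327539] u 0.1221455485257551 lat 0.00033873037700851157 z 0.11327539152683283 ang from pos 0.6038900952210742 tool tilt 0.6043226542684348 F [ 39.33160192  33.73742978 -36.38169269] 0.009887584267565563
```

View pics/a2.png

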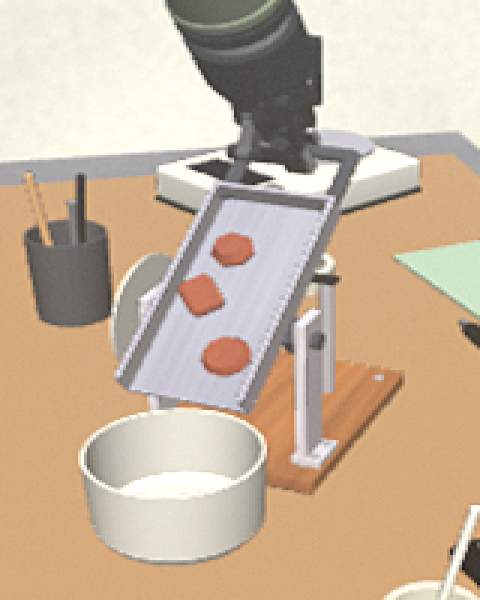

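Tray is fully up against its stop (force jump, measured 0.604 rad); dabs in place. Release and back out.

```bash
python3 -m creep '{"twist":[[0,0,0],[0,0,0],[0,0,0],[0,0,0],[0,0,0],[0,0,0],[0,0,0],[0,0,0]],"xyz":[[0,0,0],[0,0,0],[0,0,0],[0,0,0],[0,0,-0.03],[0,0,-0.04],[0,0,-0.04],[0,0,0]],"claw":[150,130,130,130,130,130,130,130]}'
python3 - <<'E'
from h import *
s=vision.capture('side');cv2.imwrite('pics/a3.png',cv2.convertScaleAbs(cv2.resize(s[100:340,200:360],None,fx=3,fy=2.5,interpolation=3)[:600],alpha=1.6,beta=15))
print(robot.sense()['contact_force'])
# grip via black mask in top
t=vision.capture('top'); cv2.imwrite('pics/top1.png',t)
c=t[275:345,445:555].astype(int); m=((c.max(2)<42)).astype('uint8'); 
n,l,st,ce=cv2.connectedComponentsWithStats(m); print(st,ce)
cv2.imwrite('pics/m.png',cv2.resize(m*255,None,fx=5,fy=5,interpolation=0))
E
```

```text
t: 5.62
position: [0.5525, 0.1122, 0.3369]
ee_rot: [0.852, 0.431, 0.265, -0.13]
contact_force: [0.6, 0.6, 0.2]
grip_width: 0.0419
[ 0.12379105 -0.18641543 -0.02222621]
[[   0    0  110   70 7359]
 [  34   20   58   32  263]
 [  47   25    1    1    1]
 [  49   25    2    3    3]
 [  48   27    1    1    1]
 [  54   27    2    2    3]
 [  57   28    2    2    3]
 [  55   30    1    2    2]
 [  57   31    1    1    1]
 [  59   30    2    2    4]
 [  61   31    8    6   14]
 [  70   34    4    5    7]
 [  76   36   11    7   24]
 [  74   40    2    1    2]
 [  79   42    1    1    1]
 [  91   44    1    2    2]
 [  92   47    1    1    1]
 [  70   48    2    2    3]
 [  67   51    1    1    1]
 [  74   52    2    4    4]
 [  76   54    1    1    1]] [[54.09838293 34.38225302]
 [61.         37.06844106]
 [47.         25.        ]
 [49.66666667 26.        ]
 [48.         27.        ]
 [54.33333333 27.33333333]
 [57.33333333 28.33333333]
 [55.         30.5       ]
 [57.         31.        ]
 [59.5        30.5       ]
 [64.71428571 32.85714286]
 [71.57142857 36.28571429]
 [81.33333333 38.91666667]
 [74.5        40.        ]
 [79.         42.        ]
 [91.         44.5       ]
 [92.         47.        ]
 [70.66666667 48.66666667]
 [67.         51.        ]
 [74.25       53.5       ]
 [76.         54.        ]]
```

View pics/a3.png

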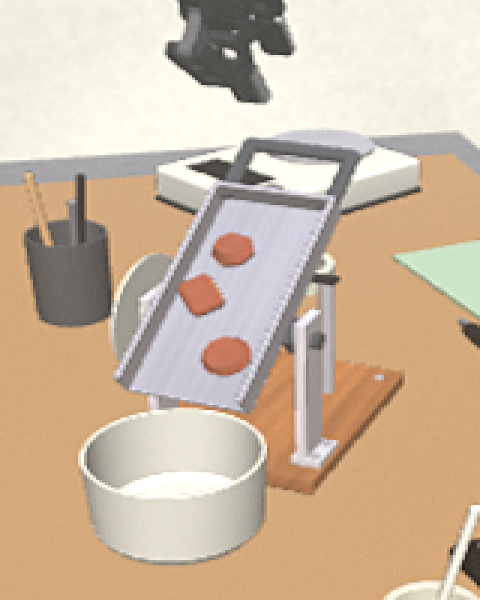

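View pics/m.png

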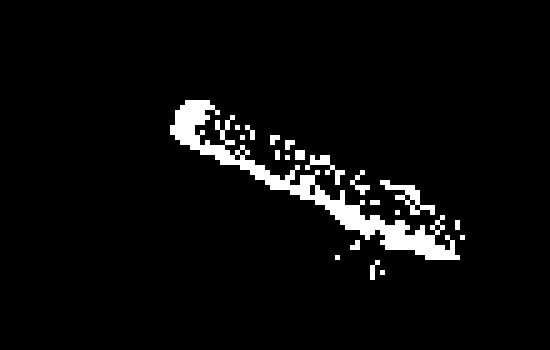

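Tray is up and stays. Refining the grip: enlarge with strong gain.

```bash
python3 - <<'E'
import cv2
t=cv2.imread('pics/top1.png'); cv2.imwrite('pics/g1.png',cv2.convertScaleAbs(cv2.resize(t[280:340,455:545],None,fx=8,fy=8,interpolation=3),alpha=3,beta=-20))
E
```

```text
(no output)
```

View pics/g1.png

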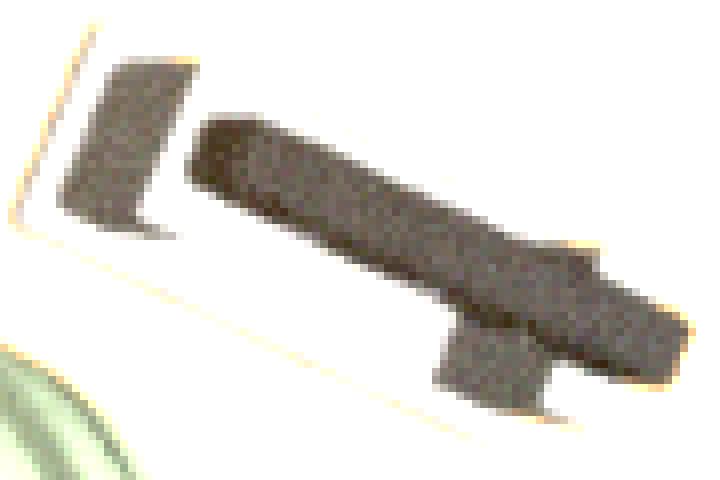

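```bash
python3 - <<'E'
from h import *
f=lambda x,y,z=.108: onz('top',455+(x+.5)/8-.5,280+(y+.5)/8-.5,z)
a,b,c,d=[f(*q) for q in((262,120),(238,185),(692,322),(668,388))]
print(a,b,c,d,'w',np.linalg.norm(a-b),np.linalg.norm(c-d),'L',np.linalg.norm(a-c),np.linalg.norm(b-d))
v=(c+d-a-b)/2;print('centre',(a+b+c+d)/4,'yaw',np.degrees(np.arctan2(v[1],v[0])))
q=[f(*k,.010) for k in((98,20),(12,222),(470,435))];v=q[2]-q[1];print('base yaw',np.degrees(np.arctan2(v[1],v[0])))
v=q[1]-q[0];print(np.degrees(np.arctan2(v[1],v[0])))
plan(np.array([.467,-.319,.24]),frame(-24.5),12)
E
```

```text
[ 0.49822427 -0.27660463  0.108     ] [ 0.48287194 -0.27013614  0.108     ] [ 0.45017532 -0.37673037  0.108     ] [ 0.4347745  -0.37007886  0.108     ] w 0.0166593877165517 0.016775812248556832 L 0.11105793209427552 0.11091397625765023
centre [ 0.46651151 -0.3233875   0.108     ] yaw -115.66742600866813
base yaw -115.27185579826828
154.7346281214259
dist 0.4500820256179442 ang 84.18255787599432
twist [-1.94, -2.39, 6.31]
xyz [[-0.0318, 0.0157, -0.0122], [-0.0303, 0.0195, -0.0103], [-0.0284, 0.0231, -0.0084], [-0.0259, 0.0263, -0.0064], [-0.0231, 0.0292, -0.0044], [-0.0199, 0.0317, -0.0025], [-0.0164, 0.0338, -0.0007], [-0.0125, 0.0353, 0.0012], [-0.0085, 0.0364, 0.0028], [-0.0043, 0.037, 0.0043], [0.0, 0.0371, 0.0056], [0.0043, 0.0366, 0.0068]]
```

```bash
python3 - <<'E'
from h import *
plan(np.array([.467,-.322,.22]),frame(-25.2),12)
E
```

```text
dist 0.4574809031168255 ang 84.8122931867299
twist [-1.95, -2.38, 6.36]
xyz [[-0.0329, 0.0159, -0.0109], [-0.0313, 0.0197, -0.009], [-0.0293, 0.0235, -0.0071], [-0.0267, 0.0267, -0.0049], [-0.0238, 0.0297, -0.003], [-0.0204, 0.0321, -0.001], [-0.0167, 0.0343, 0.0009], [-0.0127, 0.0358, 0.0027], [-0.0086, 0.0369, 0.0044], [-0.0042, 0.0374, 0.0059], [0.0003, 0.0375, 0.0073], [0.0046, 0.0368, 0.0084]]
```

```bash
python3 -m creep '{"twist":[[-1.95,-2.38,6.36],[-1.95,-2.38,6.36],[-1.95,-2.38,6.36],[-1.95,-2.38,6.36],[-1.95,-2.38,6.36],[-1.95,-2.38,6.36]],"xyz":[[-0.033,0.016,-0.011],[-0.0315,0.0195,-0.009],[-0.029,0.0235,-0.007],[-0.0265,0.0265,-0.005],[-0.024,0.0295,-0.003],[-0.0205,0.032,-0.001]],"claw":[130,100,70,60,60,60]}'
python3 -m creep '{"twist":[[-1.95,-2.38,6.36],[-1.95,-2.38,6.36],[-1.95,-2.38,6.36],[-1.95,-2.38,6.36],[-1.95,-2.38,6.36],[-1.95,-2.38,6.36],[0,0,0]],"xyz":[[-0.0165,0.0345,0.001],[-0.0125,0.036,0.0025],[-0.0085,0.037,0.0045],[-0.004,0.0375,0.006],[0,0.0375,0.0075],[0.0045,0.037,0.0085],[0,0,0]],"claw":[60,60,60,60,60,60,60]}'
python3 - <<'E'
from h import *
plan(np.array([.467,-.322,.098]),frame(-25.2),5)
E
```

```text
t: 6.48
position: [0.5077, -0.1037, 0.274]
ee_rot: [0.981, 0.113, 0.138, -0.072]
contact_force: [-0.0, -0.2, 0.9]
grip_width: 0.0653
t: 7.35
position: [0.4664, -0.3223, 0.2163]
ee_rot: [0.976, -0.218, -0.003, -0.002]
contact_force: [-0.2, 0.2, -1.2]
grip_width: 0.0652
dist 0.11833270166244328 ang 0.36331137957256116
twist [-0.02, 0.07, 0.0]
xyz [[0.0002, -0.0001, 0.0237], [0.0002, -0.0, 0.0236], [0.0002, -0.0001, 0.0237], [0.0001, -0.0001, 0.0237], [0.0001, -0.0001, 0.0236]]
```

```bash
python3 -m creep '{"twist":[[0,0.1,0],[0,0.1,0],[0,0,0],[0,0,0],[0,0,0],[0,0,0]],"xyz":[[0,0,0.024],[0,0,0.024],[0,0,0.024],[0,0,0.024],[0,0,0.021],[0,0,0]],"claw":[60,60,60,60,60,60]}'
python3 - <<'E'
from h import *
plan(np.array([.467,-.322,.098]),frame(-25.2),1)
t=vision.capture('top');s=vision.capture('side')
g=lambda im: cv2.convertScaleAbs(im,alpha=1.6,beta=15)
cv2.imwrite('pics/b1.png',g(np.hstack([cv2.resize(t[250:370,440:560],(400,400),interpolation=3),cv2.resize(s[300:480,200:380],(400,400),interpolation=3)])))
E
```

```text
t: 8.1
position: [0.4658, -0.319, 0.0998]
ee_rot: [0.976, -0.217, -0.001, -0.002]
contact_force: [0.4, 1.0, 0.5]
grip_width: 0.0654
dist 0.0036625594620300355 ang 0.3265637125546228
twist [-0.18, 0.21, 0.18]
xyz [[0.0023, 0.0022, 0.0018]]
```

View pics/b1.png

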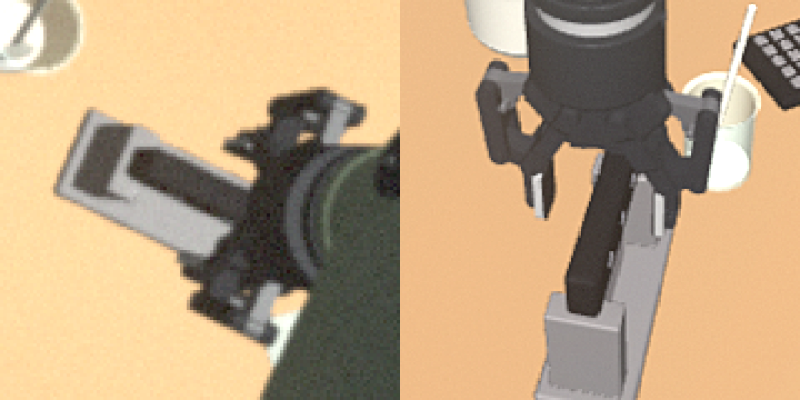

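Fingers straddle the grip. Nudge and close.

```bash
python3 -m creep '{"twist":[[0,0,0],[0,0,0],[0,0,0],[0,0,0],[0,0,0],[0,0,0],[0,0,0]],"xyz":[[0,0,0],[0,0,0],[0,0,0],[0,0,0],[0,0,0],[0,0,0],[0,0,0]],"claw":[60,120,160,180,255,255,255]}'
python3 - <<'E'
from h import *
s=robot.sense();print(s['position'],s['ee_rot'],s['contact_force'],s['moment'])
plan(np.array([.467,-.322,.098]),frame(-25.2),1)
E
```

```text
t: 9.07
position: [0.4676, -0.3224, 0.1033]
ee_rot: [0.976, -0.218, 0.002, 0.0]
contact_force: [0.4, -0.8, 3.0]
grip_width: 0.0188
[ 0.46764567 -0.32238137  0.10329364] [ 9.76047169e-01 -2.17551298e-01  1.76662332e-03  4.84859324e-04] [ 0.42083696 -0.80225532  3.03235936] [ 0.05047597 -0.00778481  0.00523023]
dist 0.0053464897234590265 ang 0.2211186928984022
twist [0.01, -0.21, 0.07]
xyz [[-0.0008, -0.0001, 0.0053]]
```

```bash
python3 -m creep '{"twist":[[0,0,0],[0,0,0],[0,0,0],[0,0,0],[0,0,0],[0,0,0],[0,0,0],[0,0,0]],"xyz":[[0,0,-0.003],[0,0,-0.012],[0,0,-0.025],[0,0,-0.04],[0,0,-0.05],[0,0,-0.05],[0,0,-0.03],[0,0,0]],"claw":[255,255,255,255,255,255,255,255]}'
python3 - <<'E'
from h import *
t=vision.capture('top');s=vision.capture('side')
g=lambda im: cv2.convertScaleAbs(im,alpha=1.6,beta=15)
cv2.imwrite('pics/b2.png',g(np.hstack([cv2.resize(t[200:400,440:640],(400,400),interpolation=3),cv2.resize(s[200:480,130:410],(400,400),interpolation=3)])))
print(robot.sense()['moment'],robot.sense()['contact_force'],tray(.094,0,.160,.6))
plan(tray(.094,0,.163,.6),frame(53.7,.6),16)
E
```

```text
t: 10.07
position: [0.4679, -0.3228, 0.3167]
ee_rot: [0.976, -0.217, 0.005, 0.002]
contact_force: [-0.2, 0.1, -1.6]
grip_width: 0.0191
[-0.01083962 -0.01634682 -0.00060572] [ 0.12824818  0.1423446  -2.72524501] [0.50944517 0.05611535 0.31513009]
dist 0.3784804854847422 ang 84.83301605201329
twist [1.48, 1.79, -4.77]
xyz [[-0.0076, -0.0224, -0.0004], [-0.0057, -0.023, 0.0001], [-0.0038, -0.0233, 0.0004], [-0.0018, -0.0236, 0.001], [0.0, -0.0236, 0.0016], [0.002, -0.0234, 0.0022], [0.0039, -0.0232, 0.0029], [0.0056, -0.0227, 0.0037], [0.0074, -0.022, 0.0044], [0.009, -0.0212, 0.0052], [0.0106, -0.0203, 0.0061], [0.012, -0.0191, 0.007], [0.0134, -0.0179, 0.0078], [0.0145, -0.0166, 0.0087], [0.0155, -0.015, 0.0096], [0.0165, -0.0134, 0.0104]]
```

View pics/b2.png

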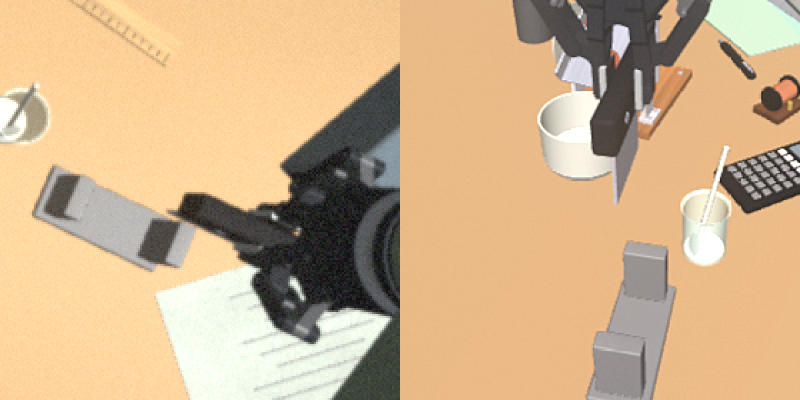

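```bash
python3 - <<'E'
from h import *
s=robot.sense();print(s['position'])
plan(tray(.094,0,.195,.6),frame(53.7,.6),16,(s['position']+[0,0,.04],R.from_quat(s['ee_rot'])))
E
```

```text
[ 0.46627257 -0.32132807  0.31174511]
dist 0.36296595699537193 ang 84.83301605201329
twist [1.48, 1.79, -4.77]
xyz [[-0.0078, -0.0213, 0.0005], [-0.0061, -0.0218, 0.0008], [-0.0042, -0.0223, 0.0013], [-0.0024, -0.0225, 0.0017], [-0.0006, -0.0225, 0.0022], [0.0012, -0.0225, 0.0029], [0.003, -0.0222, 0.0035], [0.0046, -0.0219, 0.0041], [0.0064, -0.0212, 0.0049], [0.0079, -0.0205, 0.0057], [0.0093, -0.0196, 0.0064], [0.0108, -0.0186, 0.0073], [0.012, -0.0175, 0.0081], [0.0132, -0.0162, 0.0089], [0.0141, -0.0148, 0.0097], [0.015, -0.0133, 0.0106]]
```

```bash
python3 -m creep '{"twist":[[0,0,0],[1.48,1.79,-4.77],[1.48,1.79,-4.77],[1.48,1.79,-4.77],[1.48,1.79,-4.77],[1.48,1.79,-4.77],[1.48,1.79,-4.77],[1.48,1.79,-4.77]],"xyz":[[0,0,-0.04],[-0.008,-0.0215,0.0005],[-0.006,-0.022,0.001],[-0.004,-0.0225,0.0015],[-0.0025,-0.0225,0.0015],[-0.0005,-0.0225,0.002],[0.001,-0.0225,0.003],[0.003,-0.022,0.0035]],"claw":[255,255,255,255,255,255,255,255]}'
python3 - <<'E'
from h import *
plan(tray(.094,0,.195,.6),frame(53.7,.6),8)
E
```

```text
t: 11.18
position: [0.4795, -0.1618, 0.3458]
ee_rot: [0.987, 0.074, 0.124, -0.065]
contact_force: [0.1, 0.4, -1.6]
grip_width: 0.019
dist 0.20282050757508874 ang 47.61083587294694
twist [1.63, 2.02, -5.36]
xyz [[0.0054, -0.0244, 0.0044], [0.0075, -0.0236, 0.0054], [0.0095, -0.0226, 0.0063], [0.0113, -0.0215, 0.0073], [0.013, -0.0201, 0.0083], [0.0144, -0.0186, 0.0094], [0.0158, -0.0169, 0.0104], [0.0169, -0.0151, 0.0115]]
```

```bash
python3 -m creep '{"twist":[[1.63,2.02,-5.36],[1.63,2.02,-5.36],[1.63,2.02,-5.36],[1.63,2.02,-5.36],[1.63,2.02,-5.36],[1.63,2.02,-5.36],[1.63,2.02,-5.36],[1.2,1.5,-3.9]],"xyz":[[0.0055,-0.0245,0.0045],[0.0075,-0.0235,0.0055],[0.0095,-0.0225,0.0065],[0.0115,-0.0215,0.0075],[0.013,-0.020,0.008],[0.0145,-0.0185,0.009],[0.0155,-0.0165,0.009],[0.012,-0.010,0.008]],"claw":[255,255,255,255,255,255,255,255]}'
python3 -m creep '{"twist":[[0,0,0],[0,0,0]],"xyz":[[0,0,0],[0,0,0]],"claw":[255,255]}'
python3 - <<'E'
from h import *
plan(tray(.094,0,.163,.6),frame(53.7,.6),1)
t=vision.capture('top');s=vision.capture('side')
g=lambda im: cv2.convertScaleAbs(im,alpha=1.6,beta=15)
cv2.imwrite('pics/c1.png',g(np.hstack([cv2.resize(t[180:360,200:380],(400,400),interpolation=3),cv2.resize(s[110:310,200:400],(400,400),interpolation=3)])))
E
```

```text
t: 12.18
position: [0.4978, 0.0308, 0.3448]
ee_rot: [0.86, 0.421, 0.259, -0.131]
contact_force: [-0.2, 0.0, -1.9]
grip_width: 0.0189
t: 12.42
position: [0.4988, 0.0293, 0.3466]
ee_rot: [0.86, 0.419, 0.26, -0.13]
contact_force: [0.2, 0.5, -1.0]
grip_width: 0.019
dist 0.03975320446829514 ang 1.78149209943568
twist [0.64, 0.63, -1.54]
xyz [[0.0055, -0.0078, 0.0386]]
```

View pics/c1.png

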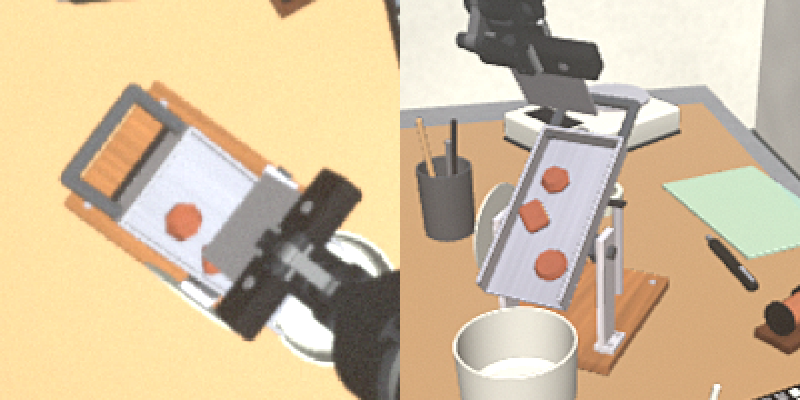

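```bash
python3 -m creep '{"twist":[[0.32,0.32,-0.77],[0.32,0.32,-0.77],[0,0,0],[0,0,0],[0,0,0]],"xyz":[[0.003,-0.004,0.010],[0.0025,-0.004,0.010],[0,0,0.018],[0,0,0],[0,0,0]],"claw":[255,255,255,255,255]}'
python3 - <<'E'
from h import *
plan(tray(.094,0,.163,.6),frame(53.7,.6),1)
t=vision.capture('top');s=vision.capture('side');cv2.imwrite('pics/top2.png',t);cv2.imwrite('pics/side2.png',s)
g=lambda im: cv2.convertScaleAbs(im,alpha=1.6,beta=15)
cv2.imwrite('pics/c2.png',g(cv2.resize(t[205:335,215:365],(750,650-50),interpolation=3)))
cv2.imwrite('pics/c3.png',g(cv2.resize(s[120:280,220:340],(600,600),interpolation=3)))
E
```

```text
t: 13.15
position: [0.5086, 0.0553, 0.3199]
ee_rot: [0.852, 0.432, 0.265, -0.133]
contact_force: [-0.1, -0.6, -1.2]
grip_width: 0.019
dist 0.002364200373938041 ang 0.2166196878639505
twist [0.07, -0.11, 0.17]
xyz [[-0.0017, 0.0002, 0.0016]]
```

View pics/c2.png

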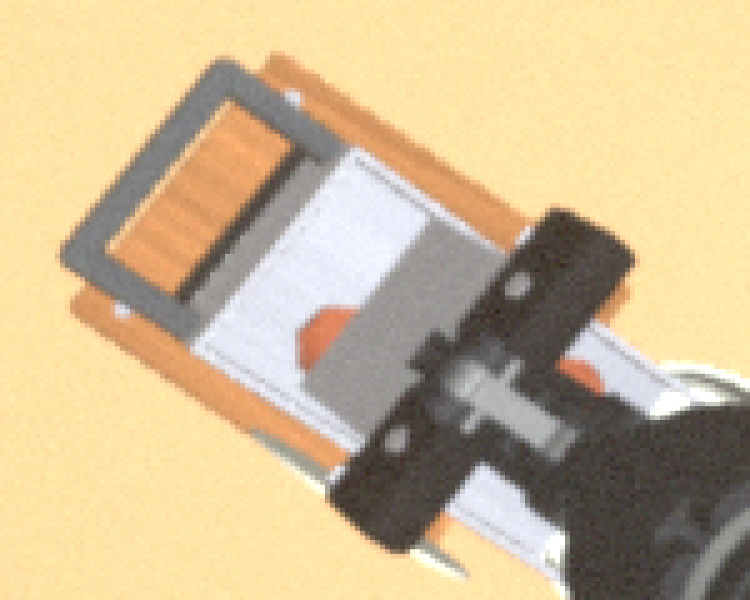

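View pics/c3.png

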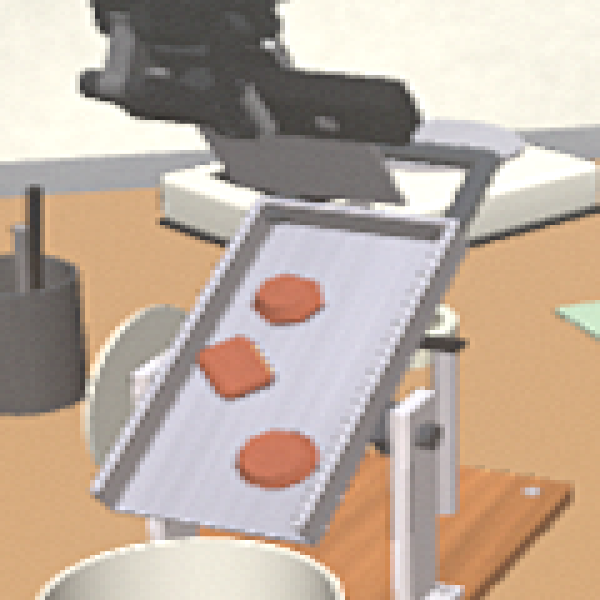

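```bash
cat >> h.py <<'E'
def tc(P,th=.6):
    n=Z*np.cos(th)-U*np.sin(th); x=U*np.cos(th)+Z*np.sin(th); d=np.array(P)-O; return np.round([d@x,d@np.cross(n,x),d@n-.012],4)  # tray coords rel floor
E
python3 - <<'E'
from h import *
T=lambda x,y:(215+(x+.5)/5-.5,205+(y+.5)*130/600-.5)
S=lambda x,y:(220+(x+.5)/5-.5,120+(y+.5)*160/600-.5)
def k(n,s,t): 
    p,e=two(*S(*s),*T(*t)); print(n,p,e,tc(p))
k('blade R',(402,203),(427,212)); k('blade L',(232,178),(303,380))
k('end wall top R',(457,216),(352,152));k('end wall top L',(258,200),(192,347))
def onpl(t,h):
    p,d=ray('top',*T(*t)); n=Z*np.cos(.6)-U*np.sin(.6); q=O+n*(.012+h); return tc(p+d*((q-p)@n)/(d@n))
for t in((345,150),(192,347)): print('endwall',onpl(t,.02))
for t in((427,212),(303,380)): print('blade',onpl(t,.06))
print('spout side S', tc(two(*S(316,543),*T(690,395))[0]))
s=robot.sense();print('tcp',tc(s['position']))
E
```

```text
blade R [0.57163474 0.07791998 0.24500984] 0.0014286475740566597 [ 0.0993 -0.0372  0.0594]
blade L [0.51164537 0.11769678 0.24957389] 0.003941895837923056 [0.099  0.0347 0.0651]
end wall top R [0.59774113 0.10311854 0.2248988 ] 0.003514916562492627 [ 0.1175 -0.0433  0.0226]
end wall top L [0.52558689 0.15687173 0.2205062 ] 0.0003679715203694122 [0.1155 0.0466 0.0187]
endwall [ 0.1179 -0.041   0.02  ]
endwall [0.1163 0.0464 0.02  ]
blade [ 0.1    -0.0378  0.06  ]
blade [0.0971 0.0332 0.06  ]
spout side S [-0.0762 -0.0457  0.0069]
tcp [ 0.0959 -0.0002  0.1531]
```

```bash
python3 -m creep '{"twist":[[0,0,0],[0,0,0],[0,0,0],[0,0,0],[0,0,0],[0,0,0]],"xyz":[[-0.002,-0.003,0.010],[0,0,0.016],[0,0,0.015],[0,0,0.008],[0,0,0],[0,0,0]],"claw":[255,255,255,255,255,255]}'
python3 - <<'E'
from h import *
plan(tray(.093,0.003,.163-.05,.6),frame(53.7,.6),1)
print(tc(robot.sense()['position']))
t=vision.capture('top');s=vision.capture('side')
g=lambda im: cv2.convertScaleAbs(im,alpha=1.6,beta=15)
cv2.imwrite('pics/d1.png',g(np.hstack([cv2.resize(t[205:305,215:315],(400,600),interpolation=3),cv2.resize(s[120:280,220:340],(400,600),interpolation=3)])))
E
```

```text
t: 14.0
position: [0.5219, 0.0778, 0.2785]
ee_rot: [0.852, 0.432, 0.265, -0.133]
contact_force: [0.3, 0.3, -0.4]
grip_width: 0.0188
dist 0.0028631634865839794 ang 0.22906179817010608
twist [0.11, -0.11, 0.17]
xyz [[-0.0009, -0.0002, 0.0027]]
[0.0939 0.0028 0.1037]
```

View pics/d1.png

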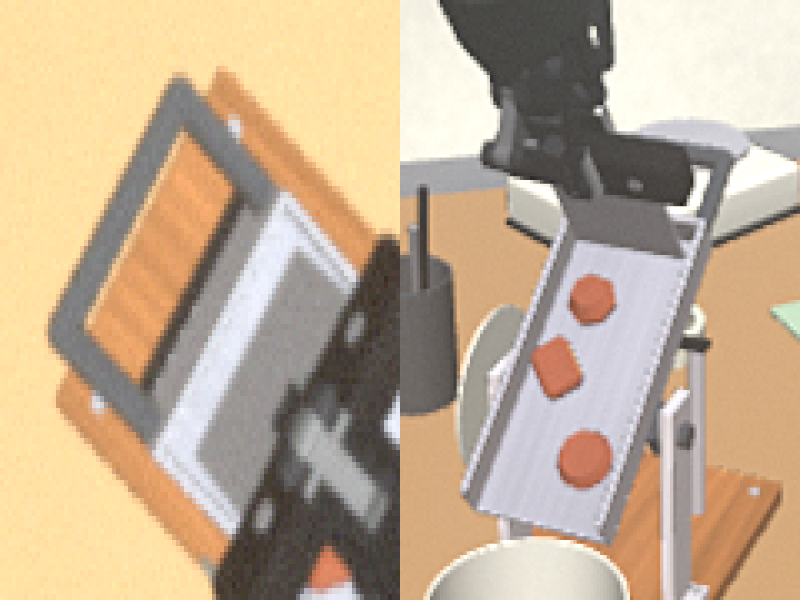

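Blade is centred between the walls, behind the top dab. Lowering to feel the floor.

```bash
python3 -m creep '{"twist":[[0,0,0.1],[0,0,0],[0,0,0]],"xyz":[[0,0,0.006],[0,0,0],[0,0,0]],"claw":[255,255,255]}'
for i in 1 ; do python3 -m creep '{"twist":[[0,0,0],[0,0,0]],"xyz":[[0,0,0.002],[0,0,0]],"claw":[255,255]}'; done
python3 - <<'E'
from h import *
s=robot.sense();print(tc(s['position']),s['contact_force'])
E
```

```text
t: 14.48
position: [0.5236, 0.0806, 0.2732]
ee_rot: [0.852, 0.431, 0.265, -0.133]
contact_force: [0.3, -1.0, -2.4]
grip_width: 0.019
t: 14.72
position: [0.5243, 0.0816, 0.2715]
ee_rot: [0.852, 0.432, 0.265, -0.133]
contact_force: [-0.4, -0.5, -1.8]
grip_width: 0.019
[0.0936 0.0031 0.0954] [-0.43150921 -0.54602767 -1.844555  ]
```

```bash
python3 -m creep '{"twist":[[0,0,0],[0,0,0]],"xyz":[[0,0,0.002],[0,0,0]],"claw":[255,255]}'
python3 - <<'E'
from h import *
s=robot.sense();print(tc(s['position']),s['contact_force'])
E
```

```text
t: 14.98
position: [0.5249, 0.0825, 0.2698]
ee_rot: [0.852, 0.431, 0.265, -0.133]
contact_force: [0.5, 0.1, -1.0]
grip_width: 0.019
[0.0935 0.0031 0.0934] [ 0.49679533  0.11599352 -1.024014  ]
```

```bash
python3 -m creep '{"twist":[[0,0,0],[0,0,0]],"xyz":[[0,0,0.0015],[0,0,0]],"claw":[255,255]}'
python3 - <<'E'
from h import *
s=robot.sense();print(tc(s['position']),s['contact_force'])
E
```

```text
t: 15.22
position: [0.5255, 0.0832, 0.2686]
ee_rot: [0.852, 0.432, 0.265, -0.133]
contact_force: [-0.0, 0.6, -1.5]
grip_width: 0.019
[0.0936 0.0031 0.0919] [-0.0172829   0.56234894 -1.49835684]
```

```bash
python3 -m creep '{"twist":[[0,0,0],[0,0,0]],"xyz":[[0,0,0.001],[0,0,0]],"claw":[255,255]}'
python3 - <<'E'
from h import *
s=robot.sense();print(tc(s['position']),s['contact_force'])
E
```

```text
t: 15.48
position: [0.526, 0.0835, 0.2681]
ee_rot: [0.852, 0.432, 0.265, -0.133]
contact_force: [-0.4, -0.7, -0.9]
grip_width: 0.0194
[0.0937 0.0029 0.0912] [-0.41542199 -0.72642686 -0.92064598]
```

```bash
python3 -m creep '{"twist":[[0,0,0],[0,0,0]],"xyz":[[0,0,0.001],[0,0,0]],"claw":[255,255]}'
python3 - <<'E'
from h import *
s=robot.sense();print(tc(s['position']),s['contact_force'])
s=vision.capture('side')
cv2.imwrite('pics/d2.png',cv2.convertScaleAbs(cv2.resize(s[150:230,250:340],(720,640-40),interpolation=3),alpha=1.6,beta=15))
E
```

```text
t: 15.72
position: [0.5262, 0.0837, 0.268]
ee_rot: [0.852, 0.432, 0.265, -0.133]
contact_force: [-5.4, -4.5, 5.6]
grip_width: 0.0192
[0.0939 0.0028 0.0909] [-5.35829167 -4.52864562  5.59419114]
```

View pics/d2.png

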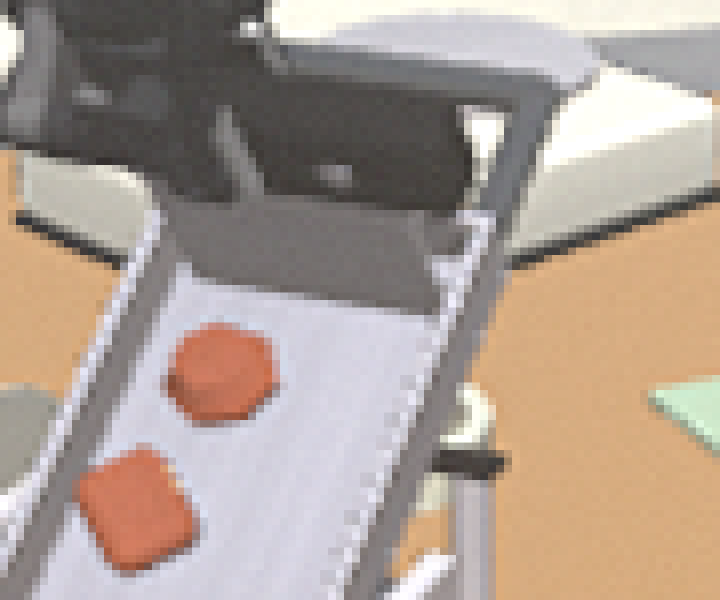

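Blade touches the floor (≈9 N). Lift 1.5 mm and sweep.

```bash
python3 -m creep '{"twist":[[0,0,0],[0,0,0],[0,0,0],[0,0,0],[0,0,0],[0,0,0],[0,0,0],[0,0,0]],"xyz":[[0,0,-0.002],[-0.004,0,0],[-0.008,0,0],[-0.008,0,0],[-0.008,0,0],[-0.008,0,0],[-0.008,0,0],[0,0,0]],"claw":[255,255,255,255,255,255,255,255]}'
python3 - <<'E'
from h import *
s=robot.sense();print(tc(s['position']),s['contact_force'])
R2=R.from_quat(s['ee_rot']);print(np.degrees((R2.inv()*frame(53.7,.6)).as_rotvec()))
s=vision.capture('side')
cv2.imwrite('pics/e1.png',cv2.convertScaleAbs(cv2.resize(s[150:310,220:340],(600,600),interpolation=3),alpha=1.6,beta=15))
E
```

```text
t: 16.77
position: [0.5036, 0.0535, 0.2433]
ee_rot: [0.852, 0.431, 0.264, -0.133]
contact_force: [-0.0, 0.1, -1.2]
grip_width: 0.0191
[0.0488 0.0032 0.0918] [-0.03726556  0.11832163 -1.23530001]
[ 0.06761102 -0.07886674 -0.02884371]
```

View pics/e1.png

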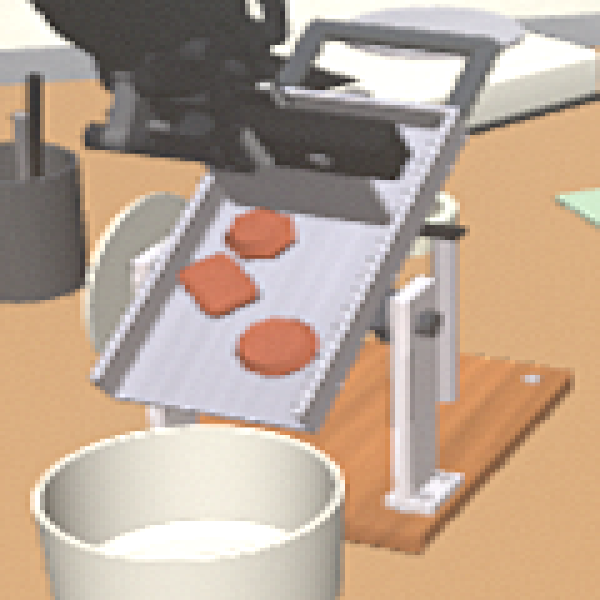

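Works: the top dab is being pushed to the second. Height holds (~1 mm above floor). Continue.

```bash
python3 -m creep '{"twist":[[0,0,0],[0,0,0],[0,0,0],[0,0,0],[0,0,0],[0,0,0],[0,0,0],[0,0,0]],"xyz":[[-0.004,0,0],[-0.008,0,0],[-0.008,0,0],[-0.008,0,0],[-0.008,0,0],[-0.008,0,0],[-0.008,0,0],[0,0,0]],"claw":[255,255,255,255,255,255,255,255]}'
python3 - <<'E'
from h import *
s=robot.sense();print(tc(s['position']),s['contact_force'])
s=vision.capture('side')
cv2.imwrite('pics/e2.png',cv2.convertScaleAbs(cv2.resize(s[150:310,220:340],(600,600),interpolation=3),alpha=1.6,beta=15))
E
```

```text
t: 17.82
position: [0.478, 0.019, 0.2135]
ee_rot: [0.852, 0.431, 0.264, -0.133]
contact_force: [0.5, -0.4, -1.3]
grip_width: 0.0186
[-0.0034  0.0033  0.0915] [ 0.53440716 -0.37042157 -1.30712844]
```

View pics/e2.png

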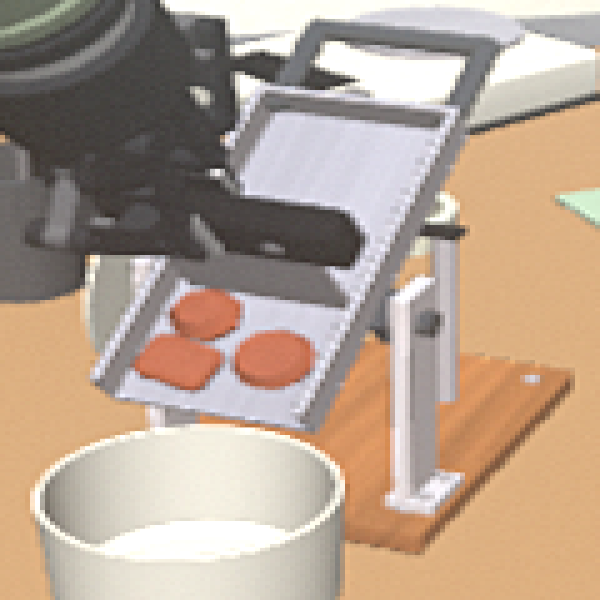

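```bash
python3 -m creep '{"twist":[[0,0,0],[0,0,0],[0,0,0],[0,0,0],[0,0,0],[0,0,0],[0,0,0],[0,0,0]],"xyz":[[-0.004,0,-0.0005],[-0.006,0,0],[-0.006,0,0],[-0.006,0,0],[-0.006,0,0],[-0.006,0,0],[-0.006,0,0],[-0.003,0,0]],"claw":[255,255,255,255,255,255,255,255]}'
python3 - <<'E'
from h import *
s=robot.sense();print(tc(s['position']),s['contact_force'])
s=vision.capture('side')
cv2.imwrite('pics/e3.png',cv2.convertScaleAbs(cv2.resize(s[150:310,220:340],(600,600),interpolation=3),alpha=1.6,beta=15))
E
```

```text
t: 18.88
position: [0.4573, -0.0098, 0.1901]
ee_rot: [0.852, 0.431, 0.265, -0.133]
contact_force: [-0.7, 1.0, -2.1]
grip_width: 0.0191
[-0.0459  0.003   0.0922] [-0.66655447  0.98854885 -2.12971166]
```

View pics/e3.png

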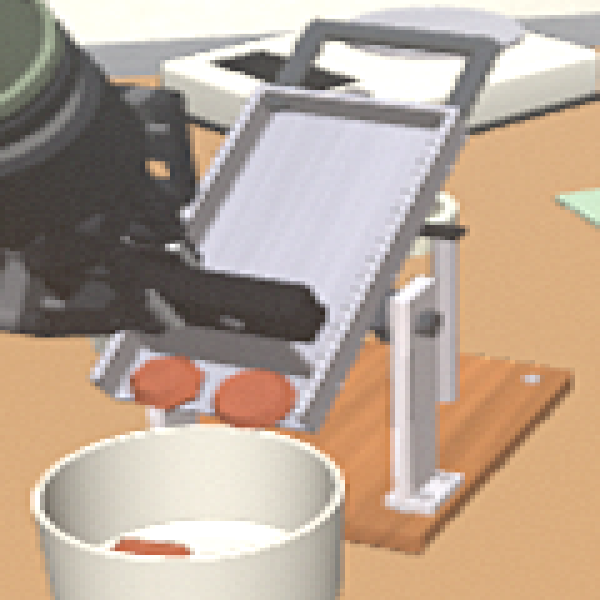

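One dab is in the tub; two at the lip. Continue to just past the edge.

```bash
python3 -m creep '{"twist":[[0,0,0],[0,0,0],[0,0,0],[0,0,0],[0,0,0],[0,0,0],[0,0,0],[0,0,0]],"xyz":[[-0.005,0,0],[-0.005,0,0],[-0.005,0,0],[-0.005,0,0],[-0.005,0,0],[-0.005,0,0],[-0.005,0,0],[0,0,0]],"claw":[255,255,255,255,255,255,255,255]}'
python3 - <<'E'
from h import *
s=robot.sense();print(tc(s['position']),s['contact_force'],s['joints'])
s=vision.capture('side')
cv2.imwrite('pics/e4.png',cv2.convertScaleAbs(cv2.resize(s[150:330,220:340],(600,600),interpolation=3),alpha=1.6,beta=15))
E
```

```text
t: 19.92
position: [0.4403, -0.0329, 0.1704]
ee_rot: [0.852, 0.431, 0.265, -0.133]
contact_force: [0.3, -1.3, -1.8]
grip_width: 0.0191
[-0.0807  0.003   0.0922] [ 0.27942811 -1.32359289 -1.82140601] [-0.68327832 -0.04671131  2.12346428  0.65639804  1.18523095 -1.91216778]
```

View pics/e4.png

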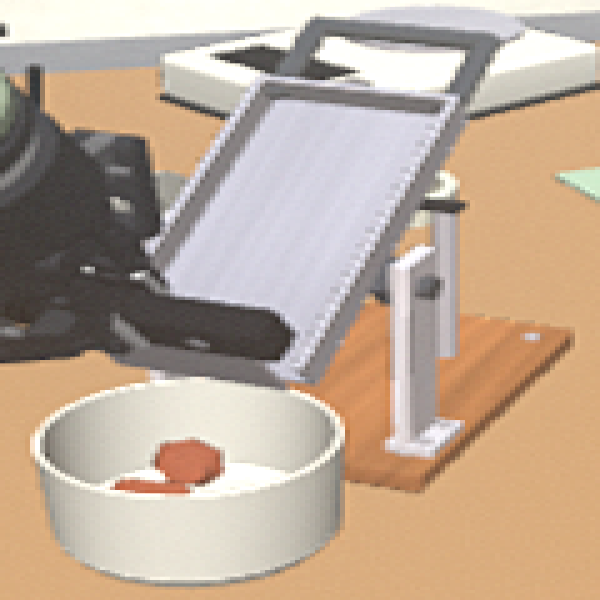

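```bash
python3 -m creep '{"twist":[[0,0,0],[0,0,0],[0,0,0],[0,0,0],[0,0,0],[0,0,0],[0,0,0],[0,0,0]],"xyz":[[-0.004,0,0],[-0.004,0,0],[0,0,0],[0,0,-0.02],[0,0,-0.04],[0,0,-0.05],[0,0,-0.04],[0,0,0]],"claw":[255,255,255,255,255,255,255,255]}'
python3 - <<'E'
from h import *
s=robot.sense();print(tc(s['position']),s['contact_force'],s['joints'])
s=vision.capture('side');t=vision.capture('top')
g=lambda im: cv2.convertScaleAbs(im,alpha=1.6,beta=15)
cv2.imwrite('pics/e5.png',g(np.hstack([cv2.resize(t[190:370,200:400],(400,400),interpolation=3),cv2.resize(s[150:330,200:360],(400,400),interpolation=3)])))
E
```

```text
t: 20.98
position: [0.3871, -0.1088, 0.2924]
ee_rot: [0.852, 0.431, 0.266, -0.129]
contact_force: [0.1, -0.1, -1.9]
grip_width: 0.0191
[-0.0883  0.0009  0.2452] [ 0.05136097 -0.11982524 -1.93270399] [-0.93114808 -0.23741659  2.00479545  0.57321029  1.56374273 -1.92832425]
```

View pics/e5.png

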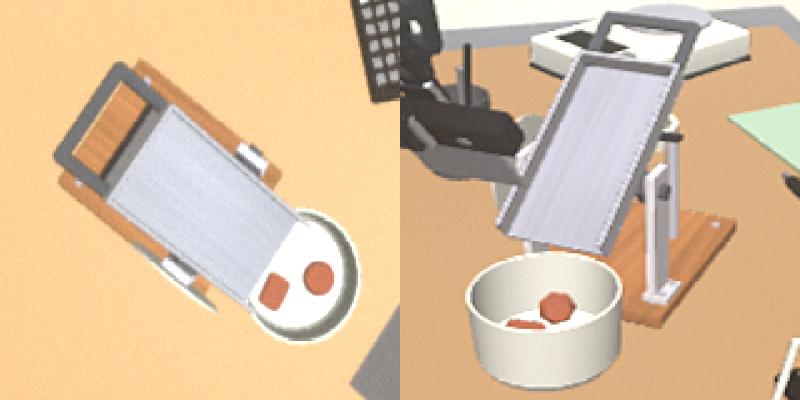

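Two dabs are seen in the tub, tray empty; look for the third.

```bash
python3 - <<'E'
from h import *
s=vision.capture('side');t=vision.capture('top');cv2.imwrite('pics/side3.png',s);cv2.imwrite('pics/top3.png',t)
g=lambda im: cv2.convertScaleAbs(im,alpha=1.6,beta=15)
cv2.imwrite('pics/f1.png',g(np.hstack([cv2.resize(t[275:355,300:380],(400,400),interpolation=3),cv2.resize(s[230:330,215:295],(400,500),interpolation=3)[60:460]])))
for n,im in(('s',s),('t',t)):
    h=cv2.cvtColor(im,cv2.COLOR_BGR2HSV); m=cv2.inRange(h,(0,110,60),(9,255,255)); k,l,st,ce=cv2.connectedComponentsWithStats(m)
    print(n,[(st[i].tolist(),ce[i].round(1).tolist()) for i in range(1,k) if st[i][4]>15])
E
```

```text
s [([394, 257, 14, 11, 66], [400.4, 261.7]), ([399, 265, 9, 8, 18], [402.8, 267.9]), ([256, 282, 14, 13, 139], [262.2, 288.1]), ([243, 294, 15, 4, 42], [249.5, 295.7])]
t [([353, 308, 14, 15, 155], [359.3, 314.9]), ([330, 313, 14, 17, 148], [336.8, 320.9])]
```

View pics/f1.png

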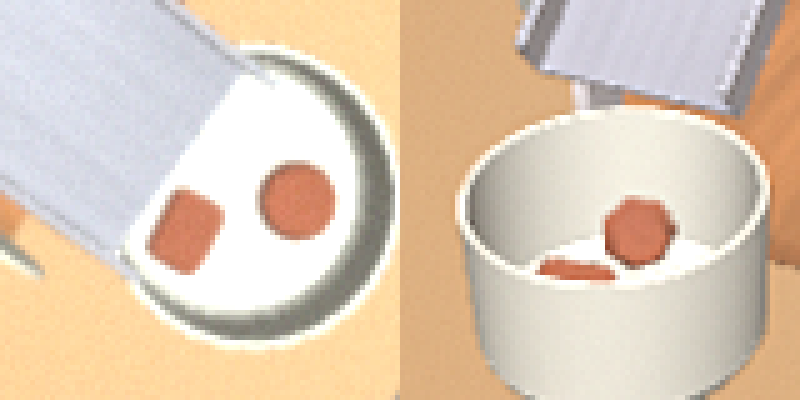

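View pics/top3.png

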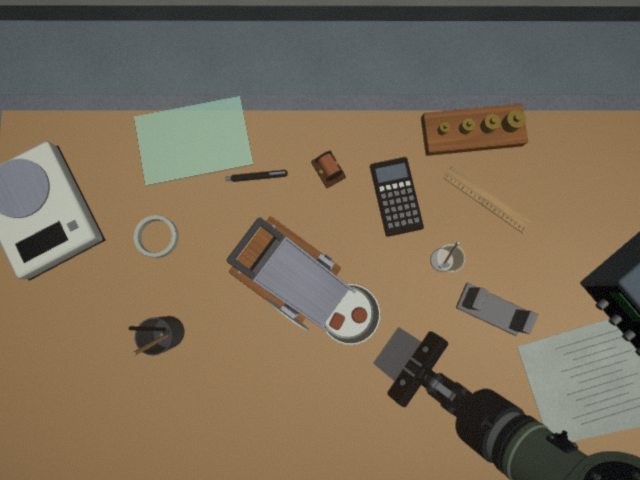

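View pics/side3.png

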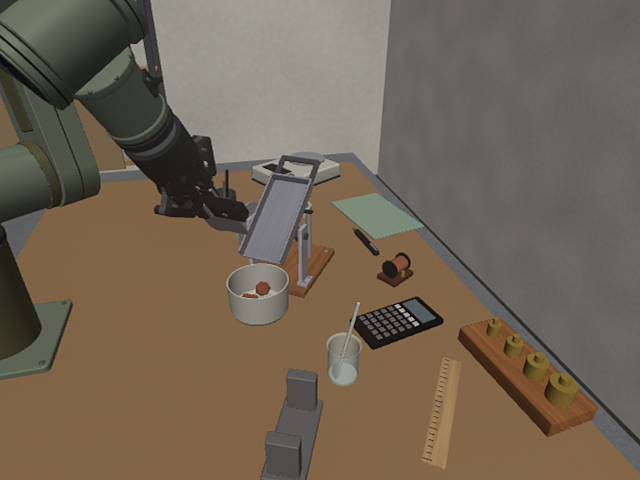

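```bash
python3 - <<'E'
from h import *
for n,p in(('round',(359.3,314.9)),('rect',(336.8,320.9))):
    P=onz('top',*p,.014);print(n,P,'in side',proj('side',P)); print(' err with octagon, with flat', two(262.2,288.1,*p),two(249.5,295.7,*p))
for z in(.01,.03,.05):P=onz('side',262.2,288.1,z);print(P,proj('top',P),np.linalg.norm(P[:2]-[.4619,-.0165]))
E
```

```text
round [ 0.45573815 -0.04072774  0.014     ] in side [257.48454277 311.75552511]
 err with octagon, with flat (array([ 0.46360417, -0.03605686,  0.06627943]), np.float64(0.010022269786651467)) (array([ 0.45062278, -0.03620559,  0.05135886]), np.float64(0.014423279686706224))
rect [0.44351776 0.00672041 0.014     ] in side [248.27828083 298.18877921]
 err with octagon, with flat (array([0.45901814, 0.00589456, 0.03706253]), np.float64(0.0281172863190199)) (array([0.44517051, 0.00688984, 0.01986279]), np.float64(0.0025200247372394076))
[0.47670115 0.03943058 0.01      ] [321.09045231 304.92970523] 0.057855885959450314
[0.47379908 0.0122636  0.03      ] [334.39805222 306.61463358] 0.031127689221833406
[ 0.47089701 -0.01490337  0.05      ] [348.28237676 308.37258334] 0.009137584293956502
```

All three are accounted for: the rectangle agrees in both views; the round one in top is hidden in side by the tub's front wall; the octagon in side lies inside the tub under the spout. Carry the scraper back.

```bash
python3 - <<'E'
from h import *
plan(np.array([.4675,-.3222,.30]),frame(-25.1),14)
E
```

```text
dist 0.2322455203529847 ang 84.89643998276938
twist [-1.7, -2.06, 5.45]
xyz [[-0.007, 0.0139, -0.0058], [-0.0058, 0.0146, -0.0052], [-0.0045, 0.0153, -0.0046], [-0.0032, 0.0158, -0.0039], [-0.0019, 0.0161, -0.0034], [-0.0004, 0.0164, -0.0029], [0.0011, 0.0164, -0.0023], [0.0025, 0.0162, -0.002], [0.004, 0.0161, -0.0016], [0.0055, 0.0156, -0.0013], [0.0068, 0.015, -0.0011], [0.0083, 0.0144, -0.0009], [0.0095, 0.0135, -0.0008], [0.0108, 0.0126, -0.0008]]
```

```bash
python3 -m creep '{"twist":[[-1.7,-2.06,5.45],[-1.7,-2.06,5.45],[-1.7,-2.06,5.45],[-1.7,-2.06,5.45],[-1.7,-2.06,5.45],[-1.7,-2.06,5.45],[-1.7,-2.06,5.45]],"xyz":[[-0.007,0.014,-0.006],[-0.006,0.0145,-0.005],[-0.0045,0.0155,-0.0045],[-0.003,0.016,-0.004],[-0.002,0.016,-0.0035],[-0.0005,0.0165,-0.003],[0.001,0.0165,-0.0025]],"claw":[255,255,255,255,255,255,255]}'
python3 -m creep '{"twist":[[-1.7,-2.06,5.45],[-1.7,-2.06,5.45],[-1.7,-2.06,5.45],[-1.7,-2.06,5.45],[-1.7,-2.06,5.45],[-1.7,-2.06,5.45],[-1.7,-2.06,5.45],[0,0,0]],"xyz":[[0.0025,0.016,-0.002],[0.004,0.016,-0.0015],[0.0055,0.0155,-0.0015],[0.007,0.015,-0.001],[0.0085,0.0145,-0.001],[0.0095,0.0135,-0.001],[0.011,0.0125,-0.001],[0,0,0]],"claw":[255,255,255,255,255,255,255,255]}'
python3 -m creep '{"twist":[[0,0,0],[0,0,0]],"xyz":[[0,0,0],[0,0,0]],"claw":[255,255]}'
python3 - <<'E'
from h import *
plan(np.array([.4675,-.3222,.20]),frame(-25.1),4)
E
```

```text
t: 22.05
position: [0.4269, -0.2144, 0.2941]
ee_rot: [0.981, 0.113, 0.141, -0.072]
contact_force: [0.0, -0.2, -1.8]
grip_width: 0.0191
t: 23.05
position: [0.4689, -0.3227, 0.3006]
ee_rot: [0.976, -0.217, -0.001, -0.0]
contact_force: [-0.4, 0.2, -1.8]
grip_width: 0.0191
t: 23.3
position: [0.4678, -0.3229, 0.3025]
ee_rot: [0.976, -0.218, 0.0, 0.001]
contact_force: [0.3, -0.7, -0.4]
grip_width: 0.019
dist 0.10249918340773993 ang 0.11201940629600059
twist [0.02, -0.02, -0.01]
xyz [[-0.0002, -0.0002, 0.0256], [-0.0002, -0.0001, 0.0256], [-0.0001, -0.0001, 0.0257], [-0.0002, -0.0002, 0.0256]]
```

```bash
python3 -m creep '{"twist":[[0,0,0],[0,0,0],[0,0,0],[0,0,0],[0,0,0],[0,0,0],[0,0,0]],"xyz":[[0,0,0.02],[0,0,0.03],[0,0,0.03],[0,0,0.02],[0,0,0.01],[0,0,0],[0,0,0]],"claw":[255,255,255,255,255,255,255]}'
python3 - <<'E'
from h import *
s=vision.capture('side');t=vision.capture('top')
g=lambda im: cv2.convertScaleAbs(im,alpha=1.6,beta=15)
cv2.imwrite('pics/r1.png',g(np.hstack([cv2.resize(t[250:370,440:560],(400,500),interpolation=3),cv2.resize(s[300:480,220:364],(400,500),interpolation=3)])))
plan(np.array([.4675,-.3222,.12]),frame(-25.1),3)
E
```

```text
t: 24.18
position: [0.469, -0.3246, 0.1944]
ee_rot: [0.976, -0.218, 0.002, 0.002]
contact_force: [0.7, -0.1, -0.8]
grip_width: 0.0192
dist 0.07450152865453659 ang 0.3351281463593566
twist [0.06, -0.09, -0.03]
xyz [[-0.0009, -0.0006, 0.0248], [-0.0009, -0.0006, 0.0248], [-0.0008, -0.0006, 0.0248]]
```

View pics/r1.png

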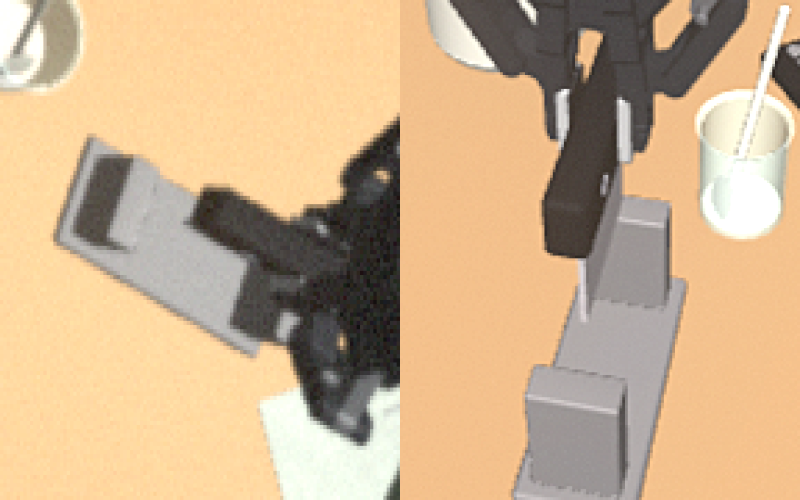

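Scraper hangs straight over the gap between the posts. Lower.

```bash
python3 -m creep '{"twist":[[0,0,0],[0,0,0],[0,0,0],[0,0,0],[0,0,0],[0,0,0],[0,0,0],[0,0,0]],"xyz":[[-0.001,-0.001,0.010],[-0.001,-0.001,0.010],[0,0,0.015],[0,0,0.015],[0,0,0.015],[0,0,0.01],[0,0,0],[0,0,0]],"claw":[255,255,255,255,255,255,255,255]}'
python3 - <<'E'
from h import *
plan(np.array([.4675,-.3222,.103]),frame(-25.1),3)
E
```

```text
t: 25.28
position: [0.4679, -0.3221, 0.1185]
ee_rot: [0.976, -0.218, 0.001, 0.002]
contact_force: [-0.2, 0.7, -1.1]
grip_width: 0.0188
dist 0.01552585807282556 ang 0.2627547789877654
twist [0.05, -0.06, -0.03]
xyz [[-0.0001, 0.0001, 0.0052], [-0.0001, 0.0001, 0.0051], [-0.0001, 0.0, 0.0052]]
```

```bash
python3 -m creep '{"twist":[[0,0,0],[0,0,0],[0,0,0],[0,0,0],[0,0,0]],"xyz":[[0,0,0.005],[0,0,0.005],[0,0,0.003],[0,0,0],[0,0,0]],"claw":[255,255,255,255,255]}'
python3 -m creep '{"twist":[[0,0,0],[0,0,0],[0,0,0]],"xyz":[[0,0,0.0015],[0,0,0],[0,0,0]],"claw":[255,255,255]}'
python3 -m creep '{"twist":[[0,0,0],[0,0,0],[0,0,0]],"xyz":[[0,0,0.001],[0,0,0],[0,0,0]],"claw":[255,255,255]}'
```

```text
t: 25.9
position: [0.4676, -0.3218, 0.1051]
ee_rot: [0.976, -0.218, 0.001, 0.001]
contact_force: [-0.5, -0.4, -0.7]
grip_width: 0.0191
t: 26.28
position: [0.4675, -0.3218, 0.1036]
ee_rot: [0.976, -0.218, 0.001, 0.001]
contact_force: [0.8, 0.5, -1.0]
grip_width: 0.0191
t: 26.65
position: [0.4676, -0.3219, 0.1033]
ee_rot: [0.976, -0.218, 0.001, 0.001]
contact_force: [-2.0, 1.2, 5.7]
grip_width: 0.0193
```

Seated at the same height as picked (0.1033, light contact). Release.

```bash
python3 -m creep '{"twist":[[0,0,0],[0,0,0],[0,0,0],[0,0,0],[0,0,0],[0,0,0]],"xyz":[[0,0,0],[0,0,0],[0,0,0],[0,0,0],[0,0,0],[0,0,0]],"claw":[190,160,120,70,60,60]}'
python3 -m creep '{"twist":[[0,0,0],[0,0,0],[0,0,0],[0,0,0],[0,0,0],[0,0,0]],"xyz":[[0,0,-0.01],[0,0,-0.03],[0,0,-0.05],[0,0,-0.05],[-0.05,0,-0.03],[-0.05,0,0]],"claw":[60,60,60,60,60,60]}'
python3 -m creep '{"twist":[[0,0,0],[0,0,0]],"xyz":[[-0.03,0,0],[0,0,0]],"claw":[60,60]}'
python3 - <<'E'
from h import *
s=vision.capture('side');t=vision.capture('top');cv2.imwrite('pics/side4.png',s);cv2.imwrite('pics/top4.png',t)
g=lambda im: cv2.convertScaleAbs(im,alpha=1.6,beta=15)
cv2.imwrite('pics/r2.png',g(np.hstack([t[200:400,200:560],cv2.resize(s[180:480,190:490],(200,200))])))
cv2.imwrite('pics/r3.png',g(np.hstack([cv2.resize(t[270:350,440:560],(400,400),interpolation=3),cv2.resize(s[230:480,200:370],(300,400),interpolation=3)])))
for n,b in(('side',s),('top',t)):
    a=cv2.imread(f'pics/{n}0.png'); d=cv2.absdiff(a,b).max(2); m=(cv2.blur(d,(3,3))>18).astype('uint8');k,l,st,ce=cv2.connectedComponentsWithStats(m)
    print(n,[st[i].tolist() for i in range(1,k) if st[i][4]>25])
E
```

```text
t: 27.4
position: [0.4675, -0.3218, 0.1025]
ee_rot: [0.976, -0.218, 0.001, 0.001]
contact_force: [-1.3, -0.7, 0.3]
grip_width: 0.0651
t: 28.15
position: [0.3775, -0.2799, 0.2768]
ee_rot: [0.976, -0.218, 0.004, 0.004]
contact_force: [-0.1, -0.9, 0.4]
grip_width: 0.0655
t: 28.4
position: [0.3486, -0.2652, 0.2731]
ee_rot: [0.976, -0.219, 0.002, 0.002]
contact_force: [0.1, -0.7, -0.3]
grip_width: 0.0651
side [[0, 0, 234, 292, 39799], [137, 0, 15, 6, 62], [236, 154, 91, 112, 4726], [242, 280, 30, 20, 318], [272, 357, 25, 82, 267], [292, 358, 18, 67, 257], [286, 421, 10, 23, 56]]
top [[218, 212, 96, 88, 2298], [266, 264, 18, 19, 268], [316, 280, 21, 21, 332], [283, 282, 21, 18, 312], [324, 289, 31, 42, 469], [482, 294, 27, 11, 57], [477, 302, 17, 9, 40], [350, 306, 19, 18, 267], [505, 356, 135, 124, 10852], [0, 463, 47, 17, 515]]
```

View pics/r3.png

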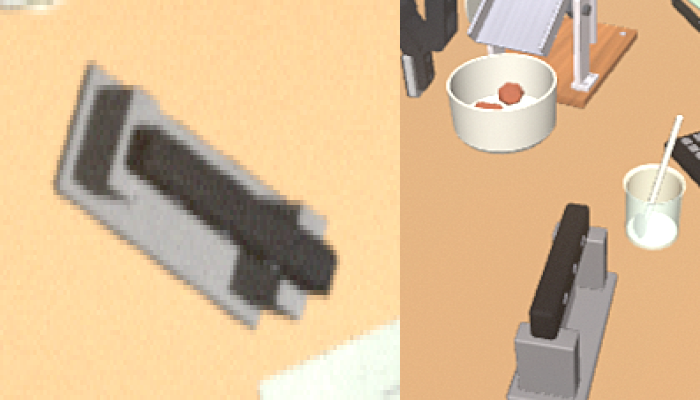

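View pics/top4.png

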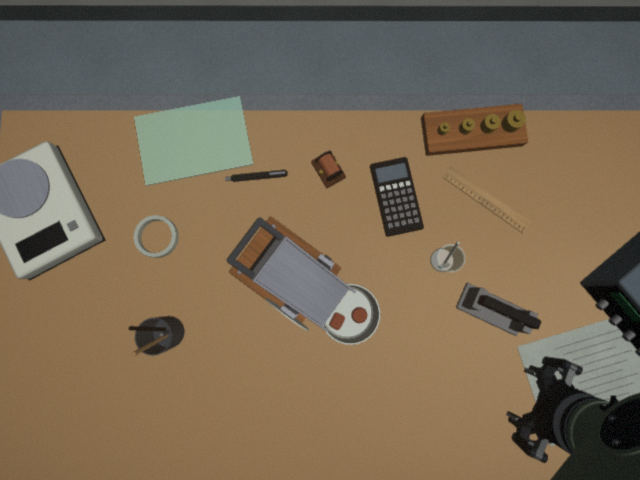

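```bash
python3 -c "
from cell import robot
print(robot.job_done(), robot.sense()['t'])"
```

```text
the job is handed in; nothing more can be done
the job is handed in; nothing more can be done
```

I tipped the tray up to its hard stop and left it there. I then swept all three dabs over the open end with the scraper blade, hung the scraper back in its stand and handed the job in about 28 s after the start.

- **Tray:** it read about 0.604 rad at the stop, where the wrist force rose to about 63 N. It stayed up after release, and the last pictures show it up and empty.
- **Dabs:** no single view shows all three in the tub. The rectangular one agrees in both views. One round dab shows only in the top view, since the tub's front wall hides it from the side. The other shows only in the side view, inside the tub under the spout. I saw no clay anywhere else.
- **Scraper:** it came to rest at the height it was picked from (TCP at 0.1033 m) with light contact. In the pictures it hangs across both posts, 1 to 2 mm off its first position at most.
- **Everything else:** comparing the last pictures with the first shows no change at the tub's rim or at any bystander.

No check failed. The only disagreement was that my first estimate put the blade about 3 mm off the tray's centre, which I corrected before lowering it.

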